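# Make up the column case: swap the wrong column, load the rest, close up

## Task

The clear-lidded case is to hold only blue-sleeved columns, but one column in it has another colour: pull out the stock drawer, put the wrong column in the drawer's empty bay and take the drawer's blue column for the case. Lay every blue column from the mat in the case as well, each column properly down in a bay of its own (any free bay), leave the drawer's other columns in the drawer, then shut the drawer fully and press the lid down until it snaps shut. Leave the wrench, bottle, beaker, jar and carton where they are.

Things in the scene. Friction and masses are not known exactly. Their poses are not given: they have to be found in the camera images.
- case: pale grey case 142 (x) x 280 (y) x 40 mm, fixed; origin under its centre, lid hinge along +x edge. Six bays 28 mm wide along x, centred at x 0, y -100, -60, -20, 20, 60, 100 mm; 130 mm between end walls. Nuts lie on foam rails at x -50 and 50 (16 wide, top at z 16), ribs between bays up to z 26; a laid column's axis is at z 24. Between the rails no foam: floor at z 4, room for fingers.
- lid (a joint): angle of the case's clear lid, rad: 0 shut, 1.6 to 1.8 at the start (open), 1.85 fully back. Stiff hinge: it stays where left; about 2 N at its free edge moves it. A snap catch at the middle of the free edge stops it at about 0.05; pressed down there with some 12 to 15 N it snaps past and goes home to 0.
- lid_hinge (a point): middle of the lid's hinge line, 71 mm behind the case's centre, 42 mm above the bench. Turns with the lid: -x runs from hinge to free edge, z is the outer face's normal (up when shut). The lid is 142 long, 280 wide, 6 mm thick, all on the +z side; a thumb tab 60 mm wide stands 21 mm out from the middle of its free edge.
- drawer (a joint): how far the stock drawer is out, m: 0 shut (start), 0.155 at its stop. About 2 N moves it; it stays where left. Out at least 0.145, its columns can be taken from above. It pulls out of a low blue-grey steel cabinet 230 x 230 x 68 mm high, fixed on the bench, front to the robot.
- drawer_handle (a point): middle of the drawer's bar handle: round bar 11 mm thick, 100 mm long along y, 45 mm above the bench, 35 mm off the drawer's front (29 mm free behind it). Axes: -x is the way the drawer opens, z up.
- drawer_bed (a point): middle of the drawer's four bays, at the height the nuts lie on (24 mm above the bench); moves with the drawer, -x the way it opens. Bays 28 mm wide along x, centred at x 0, y -60, -20, 20, 60 mm, like the case's: rails at x -50 and 50, ribs 9 mm high, 130 mm lengthways, floor 11 mm below; sides 96 mm either side. A laid column's axis is 8 mm above this point.
- odd_orange: Column lying on its side: steel tube 11 mm across (sleeve 12, middle 52 mm) between end nuts 17 wide, 16 mm high; 120 mm long, 0.12 kg. Origin on its axis at mid-length, 8 mm above what the nuts rest on; x along it. None if absent from this run. Orange sleeve: if present it is the wrong column in the case.
- odd_green: Column lying on its side: steel tube 11 mm across (sleeve 12, middle 52 mm) between end nuts 17 wide, 16 mm high; 120 mm long, 0.12 kg. Origin on its axis at mid-length, 8 mm above what the nuts rest on; x along it. None if absent from this run. Green sleeve: if present it is the wrong column in the case.
- blue_a: Column lying on its side: steel tube 11 mm across (sleeve 12, middle 52 mm) between end nuts 17 wide, 16 mm high; 120 mm long, 0.12 kg. Origin on its axis at mid-length, 8 mm above what the nuts rest on; x along it. None if absent from this run. Blue sleeve; belongs in the case and lies in one of its bays at the start.
- blue_b: Column lying on its side: steel tube 11 mm across (sleeve 12, middle 52 mm) between end nuts 17 wide, 16 mm high; 120 mm long, 0.12 kg. Origin on its axis at mid-length, 8 mm above what the nuts rest on; x along it. None if absent from this run. Blue sleeve; belongs in the case and lies in one of its bays at the start.
- blue_c: Column lying on its side: steel tube 11 mm across (sleeve 12, middle 52 mm) between end nuts 17 wide, 16 mm high; 120 mm long, 0.12 kg. Origin on its axis at mid-length, 8 mm above what the nuts rest on; x along it. None if absent from this run. Blue sleeve; belongs in the case and lies in one of its bays at the start.
- blue_d: Column lying on its side: steel tube 11 mm across (sleeve 12, middle 52 mm) between end nuts 17 wide, 16 mm high; 120 mm long, 0.12 kg. Origin on its axis at mid-length, 8 mm above what the nuts rest on; x along it. None if absent from this run. Blue sleeve; belongs in the case and lies in one of its bays at the start.
- stock_blue: Column lying on its side: steel tube 11 mm across (sleeve 12, middle 52 mm) between end nuts 17 wide, 16 mm high; 120 mm long, 0.12 kg. Origin on its axis at mid-length, 8 mm above what the nuts rest on; x along it. None if absent from this run. Blue sleeve; lies in a bay of the stock drawer at the start: the correct spare for the case.
- stock_orange: Column lying on its side: steel tube 11 mm across (sleeve 12, middle 52 mm) between end nuts 17 wide, 16 mm high; 120 mm long, 0.12 kg. Origin on its axis at mid-length, 8 mm above what the nuts rest on; x along it. None if absent from this run. Orange sleeve; lies in a bay of the stock drawer at the start.
- stock_green: Column lying on its side: steel tube 11 mm across (sleeve 12, middle 52 mm) between end nuts 17 wide, 16 mm high; 120 mm long, 0.12 kg. Origin on its axis at mid-length, 8 mm above what the nuts rest on; x along it. None if absent from this run. Green sleeve; lies in a bay of the stock drawer at the start.
- stock_yellow: Column lying on its side: steel tube 11 mm across (sleeve 12, middle 52 mm) between end nuts 17 wide, 16 mm high; 120 mm long, 0.12 kg. Origin on its axis at mid-length, 8 mm above what the nuts rest on; x along it. None if absent from this run. Yellow sleeve; lies in a bay of the stock drawer at the start.
- mat_blue_a: Column lying on its side: steel tube 11 mm across (sleeve 12, middle 52 mm) between end nuts 17 wide, 16 mm high; 120 mm long, 0.12 kg. Origin on its axis at mid-length, 8 mm above what the nuts rest on; x along it. None if absent from this run. Blue sleeve; starts on the white mat (3 mm thick, between case and cabinet), more or less across it; belongs in the case.
- mat_blue_b: Column lying on its side: steel tube 11 mm across (sleeve 12, middle 52 mm) between end nuts 17 wide, 16 mm high; 120 mm long, 0.12 kg. Origin on its axis at mid-length, 8 mm above what the nuts rest on; x along it. None if absent from this run. Blue sleeve; starts on the white mat (3 mm thick, between case and cabinet), more or less across it; belongs in the case.
- mat_blue_c: Column lying on its side: steel tube 11 mm across (sleeve 12, middle 52 mm) between end nuts 17 wide, 16 mm high; 120 mm long, 0.12 kg. Origin on its axis at mid-length, 8 mm above what the nuts rest on; x along it. None if absent from this run. Blue sleeve; starts on the white mat (3 mm thick, between case and cabinet), more or less across it; belongs in the case.
- wrench: open-ended wrench about 150 mm long on the bench between robot and case; a bystander.
- amber_bottle: brown bottle 72 mm across, 130 mm high, standing; a bystander. Origin: centre of its underside.
- beaker: glass beaker 70 mm across, 85 mm high, standing right of the cabinet; a bystander. Origin: centre of its underside.
- ferrule_jar: small white jar 44 mm across, 50 mm high, on the cabinet's top; a bystander. Origin: centre of its underside.
- carton: cardboard carton 70 x 50 x 35 mm on the bench left of the case; a bystander. Origin: centre of its underside.

How it is judged:
By the outcome, as a careful person would: the job done as asked, in the order asked, and still so for the second after the job is handed in, with the robot touching nothing.
Of odd_orange, odd_green only 1 to 1 are there at a start; the rules pass over those that are not, and their reading is None.
Of blue_a, blue_b, blue_c, blue_d only 2 to 2 are there at a start; the rules pass over those that are not, and their reading is None.
Of stock_orange, stock_green, stock_yellow only 2 to 2 are there at a start; the rules pass over those that are not, and their reading is None.
Of mat_blue_a, mat_blue_b, mat_blue_c only 1 to 3 are there at a start; the rules pass over those that are not, and their reading is None.
At some moment in a run one of mat_blue_a, mat_blue_b, mat_blue_c may be knocked a few centimetres aside while the robot is not near it.
Once in a run the grip may slacken for a moment while it holds something.
It also fails if it takes over 210 s, if anything falls off the work surface, if the arm or the gripper's body presses on something with over 40 N, if the wrist force passes 120 N, or if a joint passes its speed limit or range.

## Robot

A 7-joint arm with a two-finger parallel gripper is mounted at the origin on the work surface. World frame = base frame: x ahead of the robot, y to its left, z up, the work surface at z = 0. Lengths are in mm, angles in degrees, forces in N, time in s.
With the tool pointing down it reaches from about 400 to 850 mm from the base axis. Payload 6.9 kg.
Tool frame: the origin (TCP) lies at the very end of the fingers, on their centre line; the grasp point (between the pads) lies 19 mm behind it (tcp_to_grasp is the distance from the TCP to the grasp point, in mm); z points along the fingers, y is the direction in which the jaws open and shut (so a half turn about z gives the same grasp; the last joint's range is limited). The gripper opens to 85 mm and grips with 20 to 120 N. Pads are 22 mm wide; open, the fingers measure 114 mm over their backs; the gripper's body (76 mm by 85 mm) begins 54 mm behind the grasp point. The pads swing forward as they close: fully open they stand 13 mm farther back than shut.
Start: joints at [6.045, 29.078, -13.613, 85.955, 7.202, 65.827, -8.869], TCP at [624.989, -0.025, 231.275] pointing down, gripper open.
Joint ranges: [-176.47, 176.47], [-13.61, 117.27], [-81.72, 77.17], [0.22, 143.17], [-87.28, 267.28], [10, 112.55], [-165.47, 165.47]. Speed limits (degrees/s): [136.94, 136.94, 180, 180, 180, 180, 180].

## Interface

Orientations are given as a 3x3 rotation matrix whose columns are the frame's x, y, z axes.
In Python, from bench import get_state, camera, calibration, job_done, tcp_to_grasp gives the robot as it stands.
- The arm moves only by the tool carry_out, never from a script. Its argument "commands" is a list that holds one entry, the list of rows, each a list of 5 numbers: the finger opening in mm, from 0 to 85.4, then the shift along the tool's x, y, z in mm, then the turn about the tool's z in degrees. A call has 1 to 12 rows; each row shifts and turns the commanded pose from where the row before left it, along the tool's axes as they then stand; what a row does not reach is not made up. A row lasts 1/8 s, in which the tool goes at most 62.5 mm and 10.7 degrees, less where a joint would pass 70% of its speed; a pose out of reach is approached as far as the arm can. A call is refused whole if a number of a shift passes 62.5 or a number of a turn 10.7, either way. A call with a gripper value outside its range is refused whole. The fingers move at their own pace and stop on an object; "newtons" is the grip in N (left out, the last holds). Time passes only in rows, so rows that do not move let the fingers close. It gives the time, the measured TCP pose, the force and the opening at its end, in the units of the state.
- get_state(): the state, without advancing time (a new reading comes with each control period).
- camera(name): name is "scene" or "side" or "wrist"; returns the picture (420x560x3 uint8, blue, green, red); there is no depth.
- calibration(name): a dict with "intrinsics" (3x3 intrinsics, pixels), "cam_to_world" (4x4, takes a point from camera to world coordinates). Camera axes: x right, y up, looking along -z (the intrinsics and any distortion apply to the point x, -y, -z); pixel columns grow to the right and rows downward; lengths in mm; the calibration is good to about 2 mm. A picture is of the moment at which its call begins: read the wrist's pose just before it. calibration takes no time and is no camera call; for the wrist camera it gives the pose at the moment of the call.
- job_done(): hands the job in, once; it reports no verdict.
The state is a dict: "t": time; "qpos": joint angles; "qd": joint speeds; "joint_torque": joint torques, N m; "tool_pos": TCP position; "tool_rot": TCP orientation; "wrist_force": force on the tool from outside, world axes, zero at the start; "torque": the same for the moment, N m; "width": finger opening in mm.
Only numpy, scipy, OpenCV 4.12 (cv2) and the standard library are available. Lean on these libraries where they do the work, as an engineer would, in place of code of your own. Each camera call takes 0.05 s, during which the arm holds its last target.

## Working session

There is one attempt and no reset: what is moved stays moved. The work goes in short steps, Python scripts to look and compute and a tool call to move; the robot and the scene stay as the last step left them, time stands still between calls to the robot, and variables do not carry over. Pictures are saved under pics/ and viewed, and the job is handed in when it is done.

Besides the shell and the picture viewer there is one more tool, called after "Request:" as name(argument=value, ...), one argument or row to a line, values as JSON. carry_out: Moves the arm, as the interface text tells. Its arguments: {"type":"object","properties":{"commands":{"type":"array","items":{"type":"array","items":{"type":"array","items":{"type":"number"}}}},"newtons":{"type":"number"}},"required":["commands"]}

```bash
mkdir -p pics; ls
python3 - <<'E'
from bench import *
import cv2
s=get_state();print(s)
for n in ["scene","side","wrist"]:
    c=calibration(n);print(n,c)
    cv2.imwrite(f"pics/{n}0.png",camera(n))
print(tcp_to_grasp)
E
```

```text
pics
{'t': 0.0, 'qpos': array([  6.04605601,  29.12703048, -13.60771268,  86.00697261,
         7.2010207 ,  65.82623242,  -8.87050367]), 'qd': array([ 0.00687832, -0.03726754, -0.0642047 , -0.09620499, -0.06751385,
       -0.05853727,  0.02884421]), 'joint_torque': array([ 1.19726570e-03, -6.20588279e+01, -2.18696728e+00, -2.49655455e+01,
        1.23123583e-02,  1.21321963e-02,  2.04169703e-05]), 'tool_pos': array([ 6.24515508e+02, -9.96832621e-02,  2.30423062e+02]), 'tool_rot': array([[ 5.87346895e-05,  9.99998425e-01, -1.77374386e-03],
       [ 9.99999998e-01, -5.87728024e-05, -2.14350945e-05],
       [-2.15393086e-05, -1.77374260e-03, -9.99998427e-01]]), 'wrist_force': array([-0.02192343,  0.25664181,  0.05163253]), 'torque': array([ 0.0677178 ,  0.02156561, -0.04225955]), 'width': 85.05969498509782}
scene {'intrinsics': array([[506.2207442 ,   0.        , 277.87731656],
       [  0.        , 506.2207442 , 218.07569329],
       [  0.        ,   0.        ,   1.        ]]), 'cam_to_world': array([[ 7.86780297e-01, -4.18005055e-01,  4.54145944e-01,
         1.18275064e+03],
      
[... 636 characters left out ...]
  7.98525549e-01,  6.01854510e-01,
         7.03809840e+02],
       [ 0.00000000e+00,  0.00000000e+00,  0.00000000e+00,
         1.00000000e+00]])}
wrist {'intrinsics': array([[371.36204646,   0.        , 283.72383121],
       [  0.        , 371.36204646, 214.09085219],
       [  0.        ,   0.        ,   1.        ]]), 'cam_to_world': array([[ 9.99999018e-01, -8.29983729e-04,  1.12953069e-03,
         6.24671979e+02],
       [ 4.76908460e-04,  9.59229504e-01,  2.82627902e-01,
         7.21146569e+01],
       [-1.31805573e-03, -2.82627085e-01,  9.59228958e-01,
         3.72012165e+02],
       [ 0.00000000e+00,  0.00000000e+00,  0.00000000e+00,
         1.00000000e+00]])}
18.700000000000003
```

View pics/scene0.png

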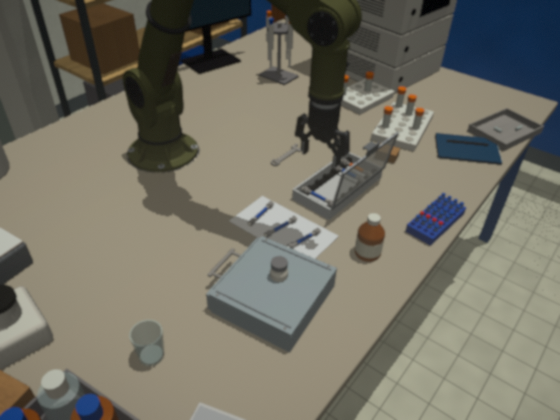

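View pics/side0.png

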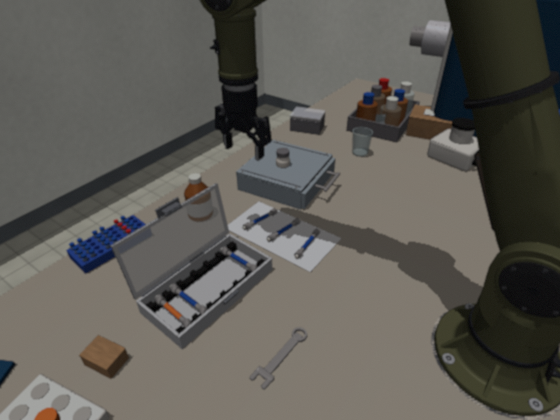

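View pics/wrist0.png

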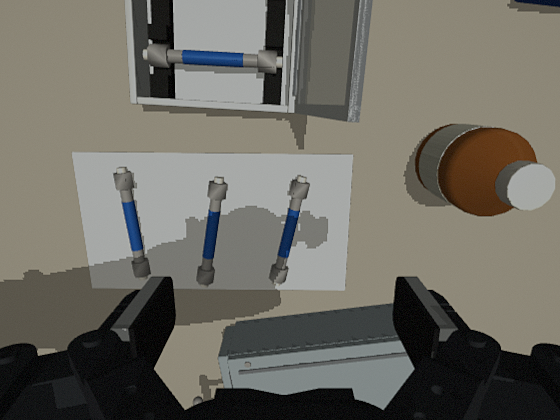

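```bash
cat > h.py <<'E'
from bench import *
import numpy as np, cv2
def ray(c,u,v):
    K=np.array(c["intrinsics"]);T=np.array(c["cam_to_world"])
    d=np.array([(u-K[0,2])/K[0,0],-(v-K[1,2])/K[1,1],-1.])
    d=T[:3,:3]@d
    return T[:3,3],d/np.linalg.norm(d)
def onz(c,u,v,z):
    o,d=ray(c,u,v);return o+d*(z-o[2])/d[2]
def tri(rays):
    A=np.zeros((3,3));b=np.zeros(3)
    for o,d in rays:
        P=np.eye(3)-np.outer(d,d);A+=P;b+=P@o
    x=np.linalg.solve(A,b)
    return x,[float(np.linalg.norm((np.eye(3)-np.outer(d,d))@(x-o))) for o,d in rays]
def proj(c,p):
    K=np.array(c["intrinsics"]);T=np.array(c["cam_to_world"])
    q=T[:3,:3].T@(np.array(p)-T[:3,3]);q=q/-q[2]
    return K[0,0]*q[0]+K[0,2],-K[1,1]*q[1]+K[1,2]
H={"blue":((100,120,40),(125,255,255)),"orange":((4,170,90),(14,255,255)),"green":((40,90,40),(85,255,255)),"yellow":((20,120,60),(35,255,255))}
def sleeves(im,col,amin=120,amax=4000):
    hsv=cv2.cvtColor(im,cv2.COLOR_BGR2HSV)
    m=cv2.inRange(hsv,*[np.array(x) for x in H[col]])
    out=[]
    for k in cv2.findContours(m,cv2.RETR_EXTERNAL,cv2.CHAIN_APPROX_NONE)[0]:
        a=cv2.contourArea(k)
        if amin<a<amax:
            (x,y),(w,h),an=cv2.minAreaRect(k)
            b=cv2.boxPoints(((x,y),(w,h),an))
            e=[(b[i]+b[(i+1)%4])/2 for i in range(4)]
            L=[np.linalg.norm(e[0]-e[2]),np.linalg.norm(e[1]-e[3])]
            p,q=(e[0],e[2]) if L[0]>L[1] else (e[1],e[3])
            out.append((np.array([x,y]),p,q,a))
    return out
def look(name="wrist",fn=None):
    c=calibration(name);im=camera(name)
    if fn: cv2.imwrite("pics/"+fn,im)
    return c,im
def cols(c,im,col,z,**k):
    for ctr,p,q,a in sleeves(im,col,**k):
        P=onz(c,*p,z);Q=onz(c,*q,z);M=(P+Q)/2;d=Q-P
        yaw=np.degrees(np.arctan2(d[1],d[0]))
        yaw=(yaw+90)%180-90
        print(col,"px",ctr.round(),"mid",M.round(1),"len",round(float(np.linalg.norm(d)),1),"yaw",round(float(yaw),1),"area",a)
E
python3 - <<'E'
from h import *
c=calibration("wrist");im=cv2.imread("pics/wrist0.png")
cols(c,im,"blue",11)
print("case near corners",onz(c,136,103,40),onz(c,290,111,40))
print("mat",[onz(c,*p,3).round() for p in [(74,153),(352,155),(347,290),(93,289)]])
print("handle?",onz(c,203,385,45))
cs=calibration("side");cc=calibration("scene")
ims=cv2.imread("pics/side0.png")
for col in("blue","orange"): cols(cs,ims,col,24,amin=20)
print("case side corners",[onz(cs,*p,40).round() for p in[(181,337),(271,263),(139,293)]])
print("cab top",[onz(cs,*p,68).round() for p in [(239,171),(302,189),(334,158),(273,146)]])
print("cab top scene",[onz(cc,*p,68).round() for p in [(211,288),(264,240),(335,273),(280,329)]])
print("lidtop",)
E
python3 - <<'E'
import cv2
a=cv2.imread("pics/side0.png")[80:400,60:400];cv2.imwrite("pics/s0z.png",cv2.resize(a,None,fx=1.85,fy=1.85,interpolation=cv2.INTER_CUBIC))
E
```

```text
blue px [211. 234.] mid [549.2 -56.5  11. ] len 53.2 yaw 79.2 area 448.0
blue px [288. 233.] mid [628.6 -55.2  11. ] len 52.4 yaw 76.9 area 449.5
blue px [132. 226.] mid [469.6 -47.5  11. ] len 52.0 yaw -85.7 area 504.5
blue px [212.  58.] mid [559.6 112.5  11. ] len 54.6 yaw -2.9 area 753.5
case near corners [497.72453917  73.44013071  40.        ] [629.76312179  66.89625674  40.        ]
mat [array([417.,  26.,   3.]), array([692.,  24.,   3.]), array([ 694., -124.,    3.]), array([ 414., -123.,    3.])]
handle? [ 538.70938792 -213.66466074   45.        ]
blue px [  6. 370.] mid [724.5 583.8  24. ] len 40.9 yaw -25.1 area 110.0
blue px [187. 298.] mid [575.  268.8  24. ] len 49.2 yaw -5.1 area 64.5
blue px [238. 259.] mid [565.2 111.5  24. ] len 49.0 yaw -3.6 area 47.5
blue px [308. 242.] mid [461.3 -37.9  24. ] len 48.3 yaw -84.8 area 31.5
blue px [ 99. 246.] mid [879.8 279.7  24. ] len 142.1 yaw 85.9 area 1281.0
blue px [285. 229.] mid [538.8 -45.3  24. ] len 45.5 yaw 78.4 area 25.5
blue px [131. 222.] mid [893.5 173.5  24. ] len 88.8 yaw -8.4 area 158.0
blue px [260. 218.] mid [617.5 -42.4  24. ] len 45.0 yaw 75.2 area 21.5
blue px [369.  98.] mid [ 754.3 -989.6   24. ] len 127.4 yaw -64.1 area 83.0
blue px [400.  94.] mid [  658.5 -1098.5    24. ] len 132.6 yaw -67.5 area 59.5
orange px [ 46. 414.] mid [586.  582.1  24. ] len 33.9 yaw 36.1 area 155.0
orange px [172. 310.] mid [577.6 310.1  24. ] len 46.7 yaw -5.8 area 57.0
orange px [194. 190.] mid [867.3 -34.1  24. ] len 48.4 yaw -44.2 area 44.5
case side corners [array([503., 350.,  40.]), array([482.,  89.,  40.]), array([659., 328.,  40.])]
cab top [array([ 775., -141.,   68.]), array([ 569., -171.,   68.]), array([ 581., -372.,   68.]), array([ 785., -325.,   68.])]
cab top scene [array([ 591., -376.,   68.]), array([ 585., -172.,   68.]), array([ 791., -153.,   68.]), array([ 788., -366.,   68.])]
lidtop
```

View pics/s0z.png

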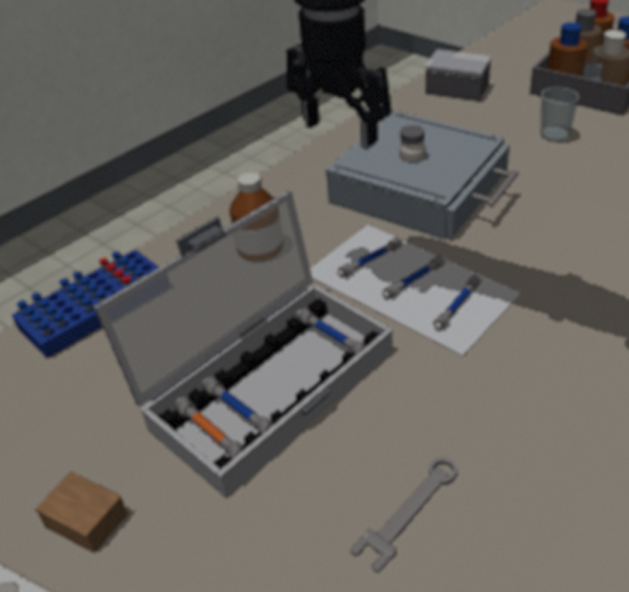

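Request:
carry_out(
  commands=[
    [[85,-50,-16,0,0],[85,-50,-16,0,0],[85,-50,-16,0,0],[85,-50,-16,0,0],[85,-50,-16,0,0],[85,0,0,0,0],[85,0,0,0,0]],
  ],
)

```text
t: 1.02
tool_pos: [545.0, -249.4, 231.0]
tool_rot: [[0.0, 1.0, -0.0], [1.0, -0.0, 0.001], [0.001, -0.0, -1.0]]
wrist_force: [0.2, 1.1, 0.3]
width: 84.7
```

Run:
```python
from h import *
c,im=look("wrist","w1.png");s=get_state();print(s["t"],s["tool_pos"])
```

```text
1.075 [ 545.45210659 -248.54450766  231.14843153]
```

View pics/w1.png

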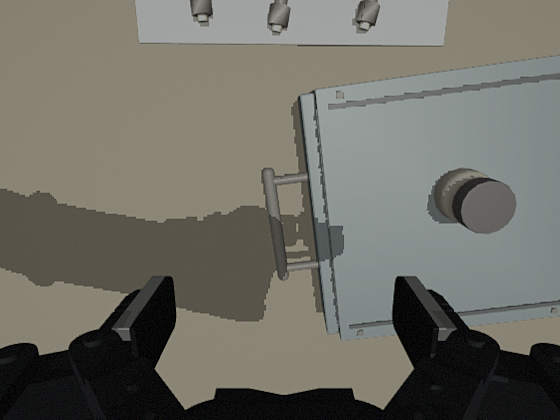

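Run:
```python
from h import *
c=calibration("wrist")
P=onz(c,268,171,47);Q=onz(c,283,276,47);print(P,Q,np.linalg.norm(P-Q),(P+Q)/2,np.degrees(np.arctan2((P-Q)[0],(P-Q)[1])))
A=[onz(c,*p,68) for p in [(313,90),(343,340)]];print(A,np.linalg.norm(A[0]-A[1]),(A[0]+A[1])/2)
d=A[0]-A[1];print(np.degrees(np.arctan2(-d[0],d[1])))
```

```text
[ 531.53310518 -232.41319457   47.        ] [ 544.94093179 -334.08103888   47.        ] 102.54813689245196 [ 538.23701849 -283.24711673   47.        ] -7.512741181456269
[array([ 568.08784303, -165.16762543,   68.        ]), array([ 602.02928928, -390.40542526,   68.        ])] 227.78078989582545 [ 585.05856616 -277.78652534   68.        ]
8.569515923952874
```

Request:
carry_out(
  commands=[
    [[28,-35,-7,0,0],[28,0,0,40,-8],[28,0,0,40,0],[28,0,0,40,0],[28,0,0,40,0],[28,0,0,0,0],[28,0,0,0,0]],
  ],
)

```text
t: 1.95
tool_pos: [539.3, -284.2, 72.6]
tool_rot: [[-0.141, 0.99, 0.002], [0.99, 0.141, -0.0], [-0.0, 0.002, -1.0]]
wrist_force: [0.1, 0.4, 1.0]
width: 28.0
```

Run:
```python
from h import *
c,im=look("wrist","w2.png");s=get_state();print(s["t"],s["tool_pos"])
P,Q=[np.array(x) for x in((531.5,-232.4,45),(545,-334,45))]
print(proj(c,P),proj(c,Q))
```

```text
2.0 [ 539.50369621 -284.72391516   73.13457454]
(np.float64(282.68513475525157), np.float64(150.19608288953108)) (np.float64(280.99067153430315), np.float64(345.10974972265353))
```

View pics/w2.png

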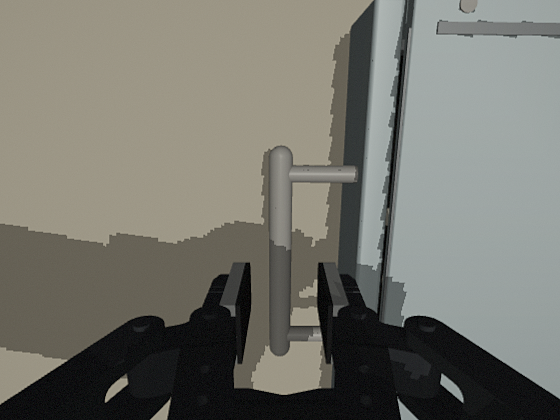

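Request:
carry_out(
  commands=[
    [[28,0,0,23,0],[28,0,0,23,0],[28,0,0,0,0],[0,0,0,0,0],[0,0,0,0,0],[0,0,0,0,0],[0,0,0,0,0]],
  ],
  newtons=40,
)

```text
t: 2.88
tool_pos: [537.7, -285.5, 27.0]
tool_rot: [[-0.139, 0.99, 0.0], [0.99, 0.139, -0.001], [-0.001, 0.0, -1.0]]
wrist_force: [-4.0, 1.0, 6.5]
width: 9.3
```

Request:
carry_out(
  commands=[
    [[0,0,-10,0,0],[0,0,-15,0,0],[0,0,-15,0,0],[0,0,-15,0,0],[0,0,-15,0,0],[0,0,-15,0,0],[0,0,-15,0,0],[0,0,-15,0,0],[0,0,-15,0,0],[0,0,-14,0,0],[0,0,-9,0,0],[0,0,0,0,0]],
  ],
)

```text
t: 4.38
tool_pos: [385.5, -305.8, 26.8]
tool_rot: [[-0.139, 0.99, 0.0], [0.99, 0.139, -0.0], [-0.0, 0.0, -1.0]]
wrist_force: [-2.3, 4.7, 16.6]
width: 9.3
```

Request:
carry_out(
  commands=[
    [[28,0,0,0,0],[28,0,0,0,0],[28,0,0,-30,0],[28,0,0,-50,0],[28,0,0,-60,-10],[28,0,30,-60,-10],[28,0,0,0,-10],[28,0,0,0,-10],[28,0,0,0,-10],[28,0,0,0,-10],[28,0,0,0,-10],[28,0,0,0,-10]],
  ],
)

```text
t: 5.88
tool_pos: [412.6, -297.8, 220.9]
tool_rot: [[-1.0, 0.029, -0.001], [0.029, 1.0, 0.0], [0.001, 0.0, -1.0]]
wrist_force: [0.0, -0.1, -0.0]
width: 28.0
```

Request:
carry_out(
  commands=[
    [[28,0,0,0,-10],[28,-40,0,0,0],[28,-40,0,0,0],[28,0,0,0,0]],
  ],
)

```text
t: 6.38
tool_pos: [494.5, -285.2, 220.6]
tool_rot: [[-0.99, -0.142, 0.001], [-0.142, 0.99, 0.002], [-0.001, 0.001, -1.0]]
wrist_force: [-0.1, -1.0, -0.5]
width: 28.2
```

Run:
```python
from h import *
c,im=look("wrist","w3.png");s=get_state();print(s["t"],s["tool_pos"],s["tool_rot"].round(3))
for k in H: cols(c,im,k,32)
```

```text
6.425 [ 492.67198226 -285.90856329  220.47525956] [[-0.99  -0.141 -0.001]
 [-0.141  0.99   0.001]
 [ 0.001  0.001 -1.   ]]
blue px [478. 332.] mid [616.4 -66.3  32. ] len 50.7 yaw 78.6 area 398.5
blue px [499. 265.] mid [541.6 -67.4  32. ] len 50.4 yaw 79.3 area 447.0
blue px [533. 191.] mid [465.6 -59.4  32. ] len 49.0 yaw -85.7 area 524.5
blue px [255. 193.] mid [ 504.3 -309.5   32. ] len 52.4 yaw 6.9 area 624.5
orange px [298. 191.] mid [ 496.9 -271.    32. ] len 52.2 yaw 8.8 area 314.5
yellow px [210. 188.] mid [ 505.5 -350.1   32. ] len 52.5 yaw 7.8 area 671.5
```

View pics/w3.png

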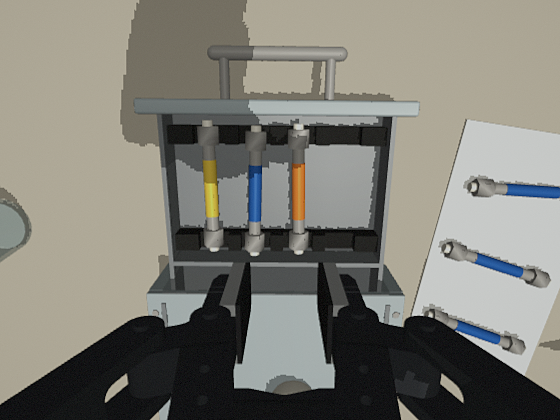

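Request:
carry_out(
  commands=[
    [[28,-14,49,-8,0],[28,-14,49,-8,0],[28,-14,49,-8,0],[28,-14,49,-8,0],[28,-14,49,-8,0],[28,-14,49,-8,0],[28,-14,49,-8,0],[28,-14,49,-8,0],[28,-14,49,-8,0],[28,-12,49,-8,6],[28,0,0,0,6],[28,0,0,0,0]],
  ],
)

```text
t: 7.92
tool_pos: [560.3, 217.0, 300.9]
tool_rot: [[-0.998, 0.069, -0.0], [0.069, 0.998, -0.002], [0.0, -0.002, -1.0]]
wrist_force: [0.2, -0.7, 1.2]
width: 27.9
```

Run:
```python
from h import *
c,im=look("wrist","w4.png");s=get_state();print(s["t"],s["tool_pos"],s["tool_rot"].round(3))
for k in ("blue","orange"): cols(c,im,k,24)
```

```text
7.975 [560.54521942 216.35980157 300.92927232] [[-0.998  0.069 -0.   ]
 [ 0.069  0.998 -0.002]
 [ 0.    -0.002 -1.   ]]
blue px [295. 378.] mid [841.9 212.7  24. ] len 105.3 yaw 86.1 area 2022.5
blue px [ 67. 238.] mid [623.8 -47.4  24. ] len 50.6 yaw 77.3 area 322.5
blue px [ 51. 175.] mid [546.6 -48.5  24. ] len 51.5 yaw 79.5 area 355.0
blue px [192. 179.] mid [563.4 111.3  24. ] len 51.3 yaw -3.0 area 380.0
blue px [329. 178.] mid [572.6 268.1  24. ] len 51.1 yaw -3.3 area 373.5
blue px [ 41. 104.] mid [469.7 -40.3  24. ] len 52.7 yaw -85.1 area 410.0
orange px [117. 386.] mid [840.3 -30.4  24. ] len 45.7 yaw -51.8 area 162.5
orange px [363. 178.] mid [575.2 306.6  24. ] len 51.0 yaw -4.7 area 139.0
```

View pics/w4.png

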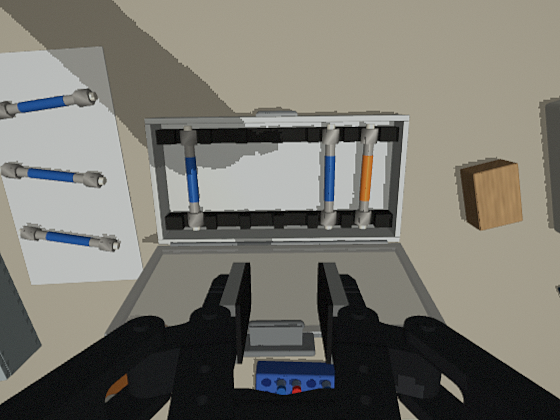

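Run:
```python
from h import *
c=calibration("wrist")
P=[onz(c,*p,40) for p in [(147,119),(409,116),(399,241),(154,243)]]
print([p.round(1) for p in P]);print(np.mean(P,0),[np.linalg.norm(P[i]-P[(i+1)%4]) for i in range(4)])
d=P[1]-P[0];print(np.degrees(np.arctan2(-d[0],d[1])))
im=cv2.imread("pics/w4.png");print(im[178,355:375])
```

```text
[array([493.3,  76.8,  40. ]), array([509.1, 351.3,  40. ]), array([648.3, 343.5,  40. ]), array([631.7,  60.9,  40. ])]
[570.6054327  208.14138688  40.        ] [np.float64(274.9566015193162), np.float64(139.4945065295328), np.float64(283.0915842522634), np.float64(139.21730837191572)]
-3.278827532586234
[[123 126 126]
 [122 126 124]
 [122 126 125]
 [125 128 127]
 [130 131 127]
 [ 88  96 102]
 [ 26  55 105]
 [ 25  76 143]
 [ 31  90 163]
 [ 43 104 180]
 [ 44 113 185]
 [ 59 131 186]
 [ 61 135 186]
 [ 47 120 185]
 [ 40 112 187]
 [ 24  93 178]
 [151 157 170]
 [190 190 185]
 [191 192 188]
 [189 191 188]]
```

Request:
carry_out(
  commands=[
    [[30,-4,47,0,0],[30,-4,46,0,0],[30,0,0,50,0],[30,0,0,50,0],[30,0,0,50,0],[30,0,0,50,0],[30,0,0,40,0],[30,0,0,0,0],[30,0,0,0,0]],
  ],
)

```text
t: 9.1
tool_pos: [576.2, 309.8, 62.8]
tool_rot: [[-0.998, 0.07, 0.001], [0.07, 0.998, 0.001], [-0.001, 0.001, -1.0]]
wrist_force: [0.2, 1.0, -0.1]
width: 30.0
```

```bash
sed -i 's/(14,255,255)/(18,255,255)/;s/(4,170,90)/(4,150,90)/' h.py
python3 - <<'E'
from h import *
c,im=look("wrist","w5.png");s=get_state();print(s["t"],s["tool_pos"],s["tool_rot"].round(3))
for k in ("blue","orange"): cols(c,im,k,24)
E
```

```text
9.15 [576.44219204 310.3002011   63.36635085] [[-0.998  0.07   0.003]
 [ 0.07   0.998  0.002]
 [-0.002  0.002 -1.   ]]
blue px [203. 246.] mid [573.  268.5  24. ] len 53.9 yaw -2.9 area 1871.0
orange px [283. 246.] mid [575.7 309.9  24. ] len 53.4 yaw -4.0 area 1977.0
```

View pics/w5.png

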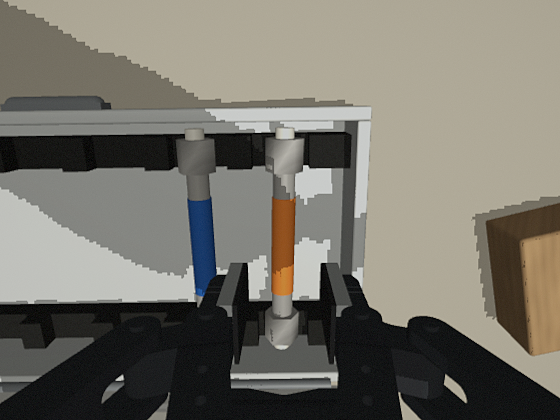

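Request:
carry_out(
  commands=[
    [[30,0,0,28,0],[30,0,0,26,0],[30,0,0,0,0],[0,0,0,0,0],[0,0,0,0,0],[0,0,0,0,0],[0,0,0,0,0],[0,0,0,-20,0],[0,0,0,-40,0],[0,0,0,-40,0],[0,0,0,0,0]],
  ],
  newtons=60,
)

```text
t: 10.52
tool_pos: [576.9, 311.8, 112.3]
tool_rot: [[-0.998, 0.07, 0.006], [0.07, 0.998, 0.004], [-0.006, 0.005, -1.0]]
wrist_force: [0.3, 0.5, -1.7]
width: 8.9
```

Run:
```python
from h import *
c,im=look("wrist","w6.png");s=get_state();print(s["t"],s["tool_pos"],s["width"],s["wrist_force"])
```

```text
10.575 [576.01782561 310.8303502  110.07177617] 8.819235126652506 [ 0.78340837 -0.36873484 -1.19352562]
```

View pics/w6.png

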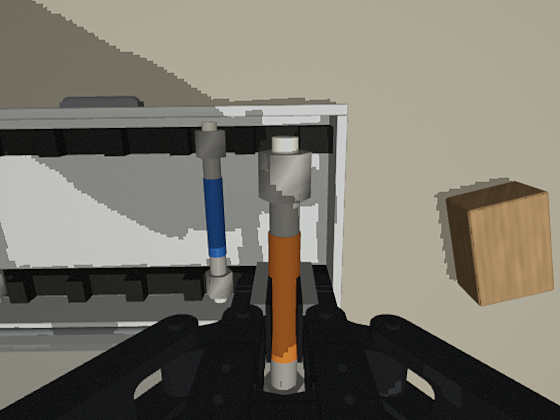

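Request:
carry_out(
  commands=[
    [[0,0,0,-40,0],[0,4.3,-50,-15,0],[0,4.3,-50,0,0],[0,4.3,-50,0,0],[0,4.3,-50,0,0],[0,4.3,-50,0,0],[0,4.3,-50,0,0],[0,4.3,-50,0,0],[0,4.3,-50,0,0],[0,4.3,-50,0,0],[0,4.3,-50,0,0],[0,4.3,-46.4,0,0]],
  ],
)

```text
t: 12.08
tool_pos: [488.7, -233.4, 161.7]
tool_rot: [[-0.998, 0.07, -0.001], [0.07, 0.998, 0.0], [0.001, 0.0, -1.0]]
wrist_force: [1.0, -0.3, -1.5]
width: 8.8
```

Request:
carry_out(
  commands=[
    [[0,0,0,0,-6],[0,0,0,25,-6],[0,0,0,25,0],[0,0,0,0,0]],
  ],
)

```text
t: 12.58
tool_pos: [488.1, -231.3, 110.4]
tool_rot: [[-0.99, -0.139, -0.004], [-0.139, 0.99, 0.002], [0.004, 0.003, -1.0]]
wrist_force: [-0.4, 0.3, -1.9]
width: 8.7
```

Run:
```python
from h import *
c,im=look("wrist","w7.png");s=get_state();print(s["t"],s["tool_pos"],s["width"],s["tool_rot"].round(3))
for k in ("blue","yellow","orange"): cols(c,im,k,32)
```

```text
12.625 [ 489.09168639 -231.37511906  111.63092638] 8.338608998663464 [[-0.99  -0.139 -0.002]
 [-0.139  0.99   0.001]
 [ 0.002  0.001 -1.   ]]
blue px [509. 326.] mid [537.4 -69.4  32. ] len 50.6 yaw 79.4 area 924.0
blue px [539. 224.] mid [464.7 -73.1  32. ] len 25.3 yaw -85.5 area 568.5
blue px [155. 233.] mid [ 504.8 -309.7   32. ] len 53.5 yaw 5.8 area 1449.5
yellow px [ 90. 226.] mid [ 505.7 -349.8   32. ] len 54.0 yaw 7.9 area 1638.5
orange px [284. 298.] mid [ 539.9 -222.9   32. ] len 95.2 yaw 8.1 area 3153.5
orange px [219. 230.] mid [ 497.4 -270.5   32. ] len 54.3 yaw 9.4 area 1396.0
```

View pics/w7.png

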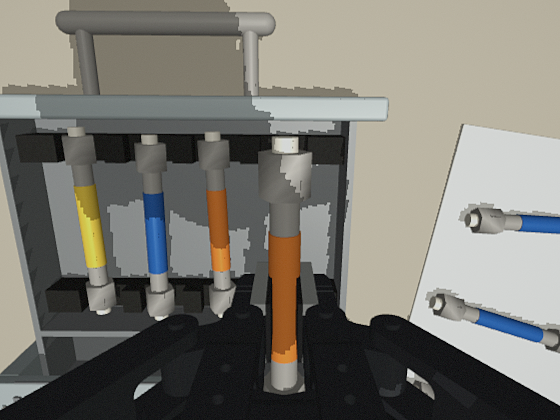

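Request:
carry_out(
  commands=[
    [[0,-2,0.5,40,0],[0,0,0,30,0],[0,0,0,22,0],[0,0,0,0,0],[0,0,0,0,0]],
  ],
)

```text
t: 13.25
tool_pos: [492.7, -231.0, 21.5]
tool_rot: [[-0.99, -0.139, 0.002], [-0.139, 0.99, -0.001], [-0.001, -0.001, -1.0]]
wrist_force: [-0.1, -0.6, -1.2]
width: 8.7
```

Request:
carry_out(
  commands=[
    [[0,0,0,3,0],[0,0,0,1,0],[0,0,0,0,0]],
  ],
)

```text
t: 13.62
tool_pos: [492.7, -231.2, 17.3]
tool_rot: [[-0.99, -0.139, 0.002], [-0.139, 0.99, -0.001], [-0.002, -0.001, -1.0]]
wrist_force: [-0.9, 0.4, 5.3]
width: 8.5
```

Request:
carry_out(
  commands=[
    [[26,0,0,0,0],[26,0,0,0,0],[26,0,0,0,0],[26,0,0,-30,0],[26,0,0,-60,0],[26,0,-40,-10,0],[26,-7,-40,0,0],[26,0,0,0,0]],
  ],
)

```text
t: 14.62
tool_pos: [509.6, -313.0, 115.7]
tool_rot: [[-0.991, -0.134, 0.0], [-0.134, 0.991, -0.001], [0.0, -0.001, -1.0]]
wrist_force: [-0.3, 0.9, 0.6]
width: 25.9
```

Run:
```python
from h import *
c,im=look("wrist","w8.png");s=get_state();print(s["t"],s["tool_pos"],s["width"],s["tool_rot"].round(3))
for k in ("blue","yellow","orange"): cols(c,im,k,32)
```

```text
14.675 [ 509.47746225 -310.3684632   115.64780642] 25.86261766209838 [[-0.991 -0.136 -0.   ]
 [-0.136  0.991  0.   ]
 [ 0.     0.    -1.   ]]
blue px [289. 215.] mid [ 504.9 -309.7   32. ] len 53.4 yaw 6.8 area 1346.5
yellow px [226. 208.] mid [ 506.1 -349.9   32. ] len 53.3 yaw 8.4 area 1412.0
orange px [352. 211.] mid [ 497.4 -271.    32. ] len 53.5 yaw 8.5 area 1219.0
orange px [416. 211.] mid [ 491.7 -231.    32. ] len 53.5 yaw 8.0 area 1417.0
```

View pics/w8.png

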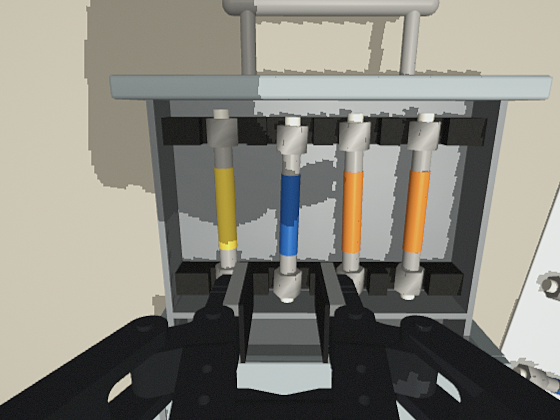

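Request:
carry_out(
  commands=[
    [[26,4.5,1.3,30,0],[26,0,0,38,0],[26,0,0,30,0],[26,0,0,0,0],[0,0,0,0,0],[0,0,0,0,0],[0,0,0,0,0],[0,0,0,0,0],[0,0,0,-20,0],[0,0,0,-40,0],[0,0,0,-40,0],[0,0,0,0,0]],
  ],
)

```text
t: 16.18
tool_pos: [507.0, -309.0, 121.3]
tool_rot: [[-0.99, -0.139, 0.005], [-0.139, 0.99, -0.003], [-0.005, -0.003, -1.0]]
wrist_force: [0.3, -0.2, -1.9]
width: 8.4
```

Run:
```python
from h import *
c,im=look("wrist","w9.png");s=get_state();print(s["t"],s["tool_pos"],s["width"],s["tool_rot"].round(3))
```

```text
16.225 [ 505.77182813 -308.85432342  119.36755247] 8.525110627625155 [[-0.99  -0.139  0.002]
 [-0.139  0.99  -0.002]
 [-0.002 -0.002 -1.   ]]
```

View pics/w9.png

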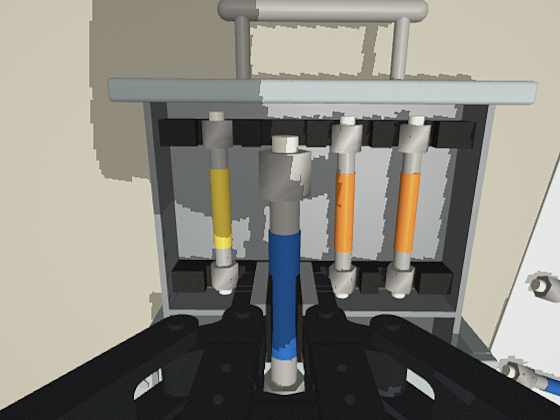

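Request:
carry_out(
  commands=[
    [[0,0,0,-45,0],[0,-14,54.8,0,0],[0,-14,54.8,0,0],[0,-14,54.8,0,0],[0,-14,54.8,0,0],[0,-14,54.8,0,0],[0,-14,54.8,0,0],[0,-14,54.8,0,0],[0,-14,54.8,0,0],[0,-14,54.8,0,0],[0,-14,54.8,0,0],[0,-15.3,54.8,0,0]],
  ],
)

```text
t: 17.73
tool_pos: [574.8, 311.0, 161.3]
tool_rot: [[-0.99, -0.139, -0.002], [-0.139, 0.99, -0.002], [0.002, -0.002, -1.0]]
wrist_force: [0.8, -0.2, -0.8]
width: 8.8
```

Request:
carry_out(
  commands=[
    [[0,0,0,0,6],[0,0,0,30,6],[0,0,0,30,0],[0,0,0,0,0],[0,0,0,0,0]],
  ],
)

```text
t: 18.35
tool_pos: [575.2, 310.3, 103.3]
tool_rot: [[-0.998, 0.07, -0.0], [0.07, 0.998, 0.0], [0.0, 0.0, -1.0]]
wrist_force: [0.2, 0.9, -0.3]
width: 8.5
```

Run:
```python
from h import *
c,im=look("wrist","w10.png");s=get_state();print(s["t"],s["tool_pos"],s["width"],s["tool_rot"].round(3))
cols(c,im,"blue",24)
```

```text
18.4 [575.53845878 310.4539707  103.97984111] 8.49293889901498 [[-0.998  0.07   0.001]
 [ 0.07   0.998  0.001]
 [-0.001  0.001 -1.   ]]
blue px [284. 294.] mid [626.3 307.3  24. ] len 95.4 yaw -4.0 area 3109.5
blue px [216. 224.] mid [573.  268.5  24. ] len 53.6 yaw -3.0 area 1364.5
```

View pics/w10.png

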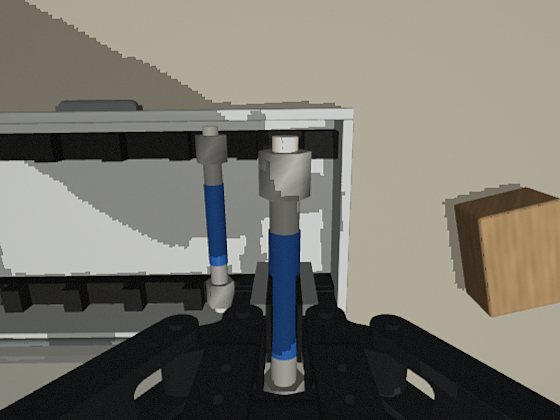

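Good. Lower to TCP z≈9 and release.

Request:
carry_out(
  commands=[
    [[0,0,0,40,0],[0,0,0,35,0],[0,0,0,15,0],[0,0,0,0,0],[0,0,0,3,0],[0,0,0,1.5,0],[0,0,0,0,0]],
  ],
)

```text
t: 19.27
tool_pos: [576.0, 310.8, 11.2]
tool_rot: [[-0.998, 0.07, 0.003], [0.07, 0.998, 0.001], [-0.003, 0.001, -1.0]]
wrist_force: [-1.6, -0.8, 8.4]
width: 8.7
```

Request:
carry_out(
  commands=[
    [[26,0,0,0,0],[26,0,0,0,0],[26,0,0,0,0],[26,0,0,-30,0],[26,0,0,-60,0],[26,0,-50,-60,0],[26,0,-50,-40,0],[26,0,0,0,0]],
  ],
)

```text
t: 20.27
tool_pos: [571.2, 217.4, 188.7]
tool_rot: [[-0.997, 0.076, 0.005], [0.076, 0.997, -0.001], [-0.005, -0.001, -1.0]]
wrist_force: [0.1, 0.8, 0.3]
width: 26.0
```

Run:
```python
from h import *
c,im=look("wrist","w11.png");s=get_state();print(s["t"],s["tool_pos"],s["width"],s["tool_rot"].round(3))
cols(c,im,"blue",24)
```

```text
20.325 [570.04161558 219.60229892 187.10074772] 25.981235990300753 [[-0.997  0.073  0.003]
 [ 0.073  0.997 -0.   ]
 [-0.003  0.    -1.   ]]
blue px [ 13. 271.] mid [625.6 -31.2  24. ] len 24.8 yaw 77.1 area 281.0
blue px [158. 192.] mid [563.6 111.3  24. ] len 52.4 yaw -3.0 area 759.5
blue px [344. 189.] mid [572.8 268.   24. ] len 52.2 yaw -3.8 area 730.0
blue px [395. 188.] mid [575.1 311.   24. ] len 52.3 yaw -4.5 area 759.0
```

View pics/w11.png

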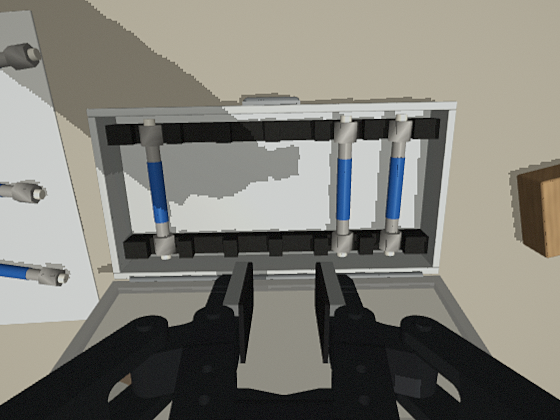

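Request:
carry_out(
  commands=[
    [[40,0,-46,0,0],[40,0,-46,0,0],[40,0,-46,0,0],[40,0,-46,0,0],[40,0,-46,0,0],[40,0,-46,0,10],[40,0,0,0,10],[40,0,0,0,10],[40,0,0,0,10],[40,0,0,0,10],[40,0,0,0,10],[40,0,0,0,10]],
  ],
)

```text
t: 21.82
tool_pos: [549.6, -52.1, 184.4]
tool_rot: [[-0.272, 0.962, -0.002], [0.962, 0.272, 0.001], [0.001, -0.002, -1.0]]
wrist_force: [0.1, -0.5, 0.3]
width: 39.9
```

Request:
carry_out(
  commands=[
    [[40,0,0,0,10],[40,0,0,0,10],[40,0,0,0,7],[40,0,0,0,0]],
  ],
)

```text
t: 22.32
tool_pos: [549.6, -52.3, 184.6]
tool_rot: [[0.188, 0.982, -0.002], [0.982, -0.188, 0.0], [0.0, -0.002, -1.0]]
wrist_force: [-0.1, 0.1, 0.2]
width: 39.8
```

Run:
```python
from h import *
c,im=look("wrist","w12.png");s=get_state();print(s["t"],s["tool_pos"],s["width"],s["tool_rot"].round(3))
cols(c,im,"blue",11)
```

```text
22.375 [549.59808944 -52.53405518 184.76659574] 39.972078024585585 [[ 0.186  0.982 -0.002]
 [ 0.983 -0.186  0.   ]
 [ 0.    -0.002 -1.   ]]
blue px [284. 195.] mid [548.7 -56.1  11. ] len 51.9 yaw 79.2 area 671.5
blue px [168. 187.] mid [451.2 -30.4  11. ] len 52.7 yaw -86.2 area 722.0
blue px [375. 177.] mid [628.6 -54.7  11. ] len 52.7 yaw 76.9 area 721.5
```

View pics/w12.png

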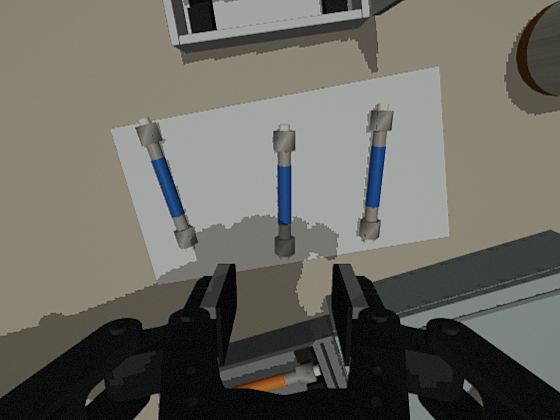

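Request:
carry_out(
  commands=[
    [[40,-3.7,-0.2,50,0],[40,0,0,50,0],[40,0,0,50,0],[40,0,0,28,0],[40,0,0,0,0],[40,0,0,0,0]],
  ],
)

```text
t: 23.12
tool_pos: [549.4, -57.1, 8.5]
tool_rot: [[0.189, 0.982, 0.001], [0.982, -0.189, 0.0], [0.0, 0.001, -1.0]]
wrist_force: [0.2, 0.6, 0.3]
width: 39.9
```

Request:
carry_out(
  commands=[
    [[0,0,0,0,0],[0,0,0,0,0],[0,0,0,0,0],[0,0,0,0,0],[0,0,0,-20,0],[0,0,0,-50,0],[0,0,0,-50,0],[0,0,0,-30,0],[0,0,0,0,0]],
  ],
)

```text
t: 24.25
tool_pos: [550.2, -57.6, 160.8]
tool_rot: [[0.191, 0.982, 0.006], [0.982, -0.191, -0.001], [0.0, 0.006, -1.0]]
wrist_force: [0.1, 0.1, -1.7]
width: 7.7
```

Run:
```python
from h import *
c,im=look("wrist","w13.png");s=get_state();print(s["t"],s["tool_pos"],s["width"],s["tool_rot"].round(3))
```

```text
24.3 [549.14104737 -57.62033019 158.92749712] 8.036023593797731 [[ 0.191  0.982  0.003]
 [ 0.982 -0.191 -0.   ]
 [ 0.     0.003 -1.   ]]
```

View pics/w13.png

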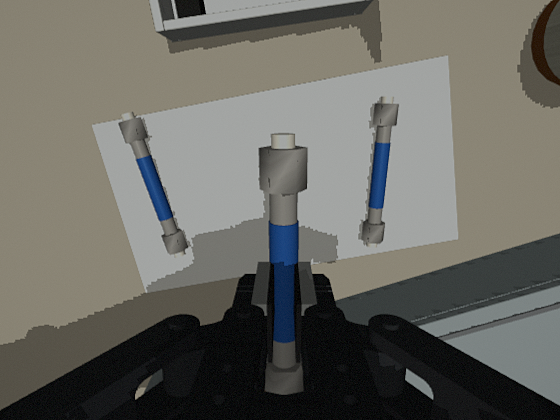

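Request:
carry_out(
  commands=[
    [[0,52,-5.8,0,0],[0,52,-5.8,0,0],[0,52,-5.8,0,0],[0,51.5,-5.8,0,-7],[0,0,0,0,-10],[0,0,0,0,-10],[0,0,0,0,-10],[0,0,0,0,-10],[0,0,0,0,-10],[0,0,0,0,-10],[0,0,0,0,-10],[0,0,0,0,-10]],
  ],
)

```text
t: 25.8
tool_pos: [564.7, 150.3, 156.1]
tool_rot: [[-0.972, 0.236, -0.003], [0.236, 0.972, -0.001], [0.003, -0.001, -1.0]]
wrist_force: [-0.2, -0.5, -1.4]
width: 8.0
```

Request:
carry_out(
  commands=[
    [[0,0,0,20,-10],[0,0,0,30,0],[0,0,0,0,0],[0,0,0,0,0]],
  ],
)

```text
t: 26.3
tool_pos: [565.5, 151.0, 107.8]
tool_rot: [[-0.998, 0.07, -0.001], [0.07, 0.998, 0.0], [0.001, 0.0, -1.0]]
wrist_force: [0.0, 0.3, -0.9]
width: 8.1
```

Run:
```python
from h import *
c,im=look("wrist","w14.png");s=get_state();print(s["t"],s["tool_pos"],s["width"],s["tool_rot"].round(3))
cols(c,im,"blue",24)
```

```text
26.35 [565.89452751 151.11193179 108.40286869] 7.800032702153399 [[-0.998  0.07   0.001]
 [ 0.07   0.998  0.001]
 [-0.001  0.001 -1.   ]]
blue px [ 22. 319.] mid [622.9 -33.3  24. ] len 31.9 yaw 77.1 area 649.5
blue px [284. 280.] mid [608.3 148.2  24. ] len 89.1 yaw -4.0 area 2545.5
blue px [221. 222.] mid [563.5 111.4  24. ] len 53.5 yaw -2.5 area 1310.5
blue px [467. 220.] mid [572.7 267.6  24. ] len 53.5 yaw -3.8 area 1457.0
blue px [535. 218.] mid [574.7 310.9  24. ] len 53.7 yaw -4.0 area 1612.0
```

View pics/w14.png

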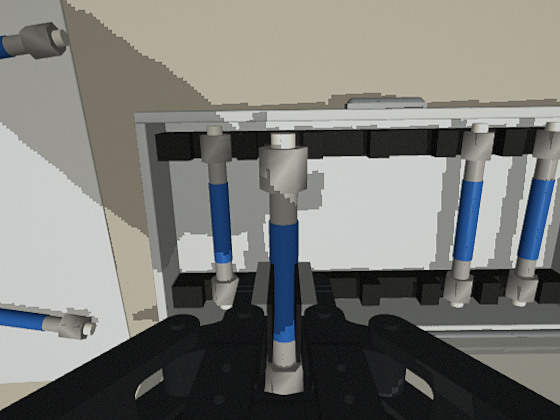

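Request:
carry_out(
  commands=[
    [[0,-1,0,40,0],[0,0,0,30,0],[0,0,0,14,0],[0,0,0,0,0],[0,0,0,3,0],[0,0,0,1,0],[0,0,0,0,0]],
  ],
)

```text
t: 27.22
tool_pos: [567.5, 151.2, 22.2]
tool_rot: [[-0.998, 0.07, 0.003], [0.07, 0.998, 0.0], [-0.003, 0.001, -1.0]]
wrist_force: [-3.7, -1.2, 11.6]
width: 7.9
```

Request:
carry_out(
  commands=[
    [[26,0,0,0,0],[26,0,0,0,0],[26,0,0,0,0],[26,0,0,-30,0],[26,0,0,-60,0],[26,0,0,-40,0],[26,0,0,0,0],[26,0,0,0,0]],
  ],
)

```text
t: 28.22
tool_pos: [566.3, 150.1, 149.1]
tool_rot: [[-0.998, 0.07, -0.001], [0.07, 0.998, -0.001], [0.001, -0.001, -1.0]]
wrist_force: [-0.6, -0.7, 0.1]
width: 25.8
```

Run:
```python
from h import *
c,im=look("wrist","w15.png");s=get_state();print(s["t"],s["tool_pos"],s["width"],s["tool_rot"].round(3))
cols(c,im,"blue",24)
```

```text
28.275 [566.02060101 150.05090658 148.5775492 ] 25.99672684671988 [[-0.998  0.07  -0.002]
 [ 0.07   0.998 -0.001]
 [ 0.002 -0.001 -1.   ]]
blue px [ 43. 289.] mid [621.8 -45.5  24. ] len 51.7 yaw 77.0 area 807.5
blue px [286. 205.] mid [566.6 151.7  24. ] len 52.3 yaw -3.9 area 938.0
blue px [231. 205.] mid [563.7 111.3  24. ] len 52.8 yaw -2.7 area 949.0
blue px [442. 203.] mid [572.8 267.6  24. ] len 52.8 yaw -3.8 area 1037.5
blue px [500. 201.] mid [574.7 310.7  24. ] len 52.9 yaw -4.6 area 1109.5
blue px [26. 58.] mid [452.5 -14.   24. ] len 37.3 yaw -86.1 area 817.5
```

View pics/w15.png

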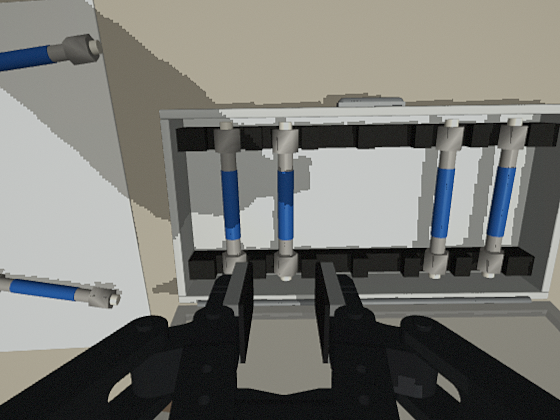

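Request:
carry_out(
  commands=[
    [[40,0,-50,-30,0],[40,0,-50,0,0],[40,-25,-50,0,0],[40,-26,-50,0,9],[40,-26,4,0,10],[40,0,0,0,10],[40,0,0,0,10],[40,0,0,0,10],[40,0,0,0,10],[40,0,0,0,10],[40,0,0,0,10],[40,0,0,0,10]],
  ],
)

```text
t: 29.78
tool_pos: [629.0, -54.5, 177.8]
tool_rot: [[0.058, 0.998, -0.003], [0.998, -0.058, -0.0], [-0.0, -0.003, -1.0]]
wrist_force: [0.1, -0.0, -0.9]
width: 39.9
```

Request:
carry_out(
  commands=[
    [[40,0,0,0,10],[40,0,0,0,0],[40,0,0,0,0]],
  ],
)

```text
t: 30.15
tool_pos: [629.4, -54.3, 178.8]
tool_rot: [[0.221, 0.975, -0.002], [0.975, -0.221, -0.0], [-0.0, -0.002, -1.0]]
wrist_force: [-0.3, -0.3, 0.1]
width: 39.8
```

Run:
```python
from h import *
c,im=look("wrist","w16.png");s=get_state();print(s["t"],s["tool_pos"],s["width"],s["tool_rot"].round(3))
cols(c,im,"blue",11)
```

```text
30.2 [629.50683264 -54.42979261 179.01574336] 40.314970803873756 [[ 0.222  0.975 -0.001]
 [ 0.975 -0.222  0.   ]
 [-0.    -0.001 -1.   ]]
blue px [ 77. 210.] mid [451.3 -30.1  11. ] len 53.1 yaw -87.0 area 774.5
blue px [284. 193.] mid [628.7 -55.1  11. ] len 52.6 yaw 77.2 area 708.0
blue px [134.   6.] mid [551.8 109.8  11. ] len 46.2 yaw -12.8 area 327.0
```

Request:
carry_out(
  commands=[
    [[40,-1,-0.5,50,0],[40,0,0,50,0],[40,0,0,50,0],[40,0,0,23,0],[40,0,0,0,0],[40,0,0,0,0],[0,0,0,0,0],[0,0,0,0,0],[0,0,0,0,0],[0,0,0,0,0]],
  ],
)

```text
t: 31.45
tool_pos: [629.6, -55.4, 7.9]
tool_rot: [[0.225, 0.974, 0.002], [0.974, -0.225, -0.0], [0.0, 0.002, -1.0]]
wrist_force: [-0.9, 0.1, 6.5]
width: 8.0
```

Request:
carry_out(
  commands=[
    [[0,0,0,-20,0],[0,0,0,-50,0],[0,0,0,-50,0],[0,0,0,-30,0],[0,0,0,0,0]],
  ],
)

```text
t: 32.08
tool_pos: [630.4, -55.3, 159.5]
tool_rot: [[0.225, 0.974, 0.005], [0.974, -0.225, -0.0], [0.001, 0.005, -1.0]]
wrist_force: [-0.7, -0.6, -1.6]
width: 8.2
```

Run:
```python
from h import *
c,im=look("wrist","w17.png");s=get_state();print(s["t"],s["tool_pos"],s["width"],s["tool_rot"].round(3))
```

```text
32.125 [629.26261519 -55.34331048 157.43150877] 7.949854574227658 [[ 0.225  0.974  0.002]
 [ 0.974 -0.225 -0.   ]
 [ 0.     0.002 -1.   ]]
```

View pics/w17.png

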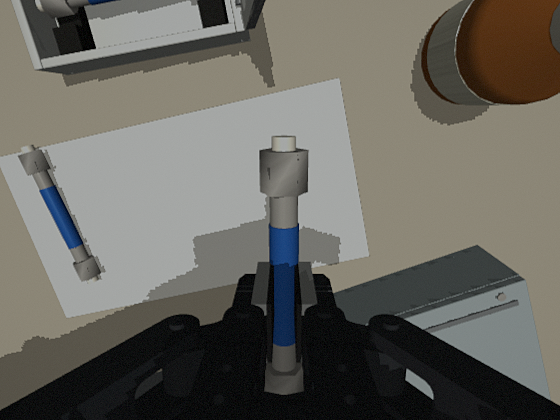

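Request:
carry_out(
  commands=[
    [[0,0,-57.4,0,0],[0,0,-57.3,0,0],[0,56.4,0,0,0],[0,56.4,0,0,0],[0,56.4,0,0,0],[0,56.5,0,0,-9],[0,0,0,0,-10],[0,0,0,0,-10],[0,0,0,0,-10],[0,0,0,0,-10],[0,0,0,0,-10],[0,0,0,0,-10]],
  ],
)

```text
t: 33.62
tool_pos: [567.0, 190.0, 154.7]
tool_rot: [[-0.832, 0.554, -0.003], [0.554, 0.832, -0.001], [0.002, -0.002, -1.0]]
wrist_force: [-0.3, 0.2, -0.4]
width: 8.2
```

Request:
carry_out(
  commands=[
    [[0,0,0,0,-10],[0,0,0,0,-10],[0,0,0,20,-10],[0,0,0,30,0],[0,0,0,0,0],[0,0,0,0,0]],
  ],
)

```text
t: 34.38
tool_pos: [567.9, 190.7, 106.7]
tool_rot: [[-0.998, 0.07, -0.001], [0.07, 0.998, 0.0], [0.001, 0.0, -1.0]]
wrist_force: [0.4, -0.0, -1.2]
width: 8.3
```

Run:
```python
from h import *
c,im=look("wrist","w18.png");s=get_state();print(s["t"],s["tool_pos"],s["width"],s["tool_rot"].round(3))
cols(c,im,"blue",24)
```

```text
34.425 [568.24973749 190.88426143 107.31178146] 7.748462574905278 [[-0.998  0.07   0.   ]
 [ 0.07   0.998  0.001]
 [-0.     0.001 -1.   ]]
blue px [284. 284.] mid [613.  188.1  24. ] len 89.3 yaw -4.0 area 2608.5
blue px [222. 224.] mid [566.8 151.6  24. ] len 53.2 yaw -4.1 area 1331.0
blue px [158. 224.] mid [563.8 111.2  24. ] len 53.3 yaw -3.4 area 1395.0
blue px [405. 221.] mid [572.9 267.9  24. ] len 53.2 yaw -3.2 area 1386.0
blue px [474. 220.] mid [575.  310.9  24. ] len 53.5 yaw -4.1 area 1484.0
```

View pics/w18.png

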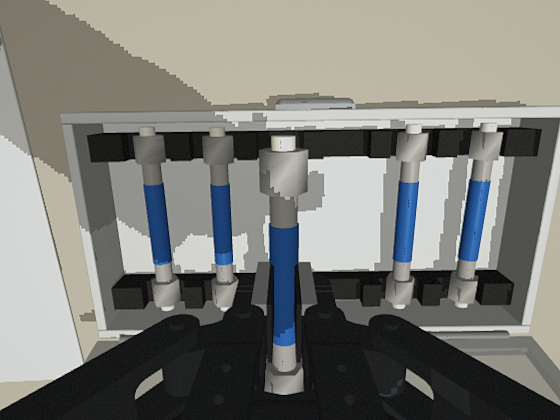

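Request:
carry_out(
  commands=[
    [[0,-1,0,40,0],[0,0,0,30,0],[0,0,0,13,0],[0,0,0,0,0],[0,0,0,3,0],[0,0,0,1,0],[0,0,0,0,0]],
  ],
)

```text
t: 35.3
tool_pos: [569.7, 190.7, 20.9]
tool_rot: [[-0.998, 0.07, 0.002], [0.07, 0.998, 0.001], [-0.002, 0.001, -1.0]]
wrist_force: [-0.1, -1.1, 5.1]
width: 8.4
```

Request:
carry_out(
  commands=[
    [[26,0,0,0,0],[26,0,0,0,0],[26,0,0,0,0],[26,0,0,-30,0],[26,0,0,-60,0],[26,0,0,-60,0],[26,0,0,0,0],[26,0,0,0,0]],
  ],
)

```text
t: 36.3
tool_pos: [568.9, 189.9, 169.5]
tool_rot: [[-0.998, 0.07, -0.0], [0.07, 0.998, -0.001], [0.0, -0.001, -1.0]]
wrist_force: [-0.6, -0.3, -0.7]
width: 25.9
```

Run:
```python
from h import *
c,im=look("wrist","w19.png");s=get_state();print(s["t"],s["tool_pos"],s["width"],s["tool_rot"].round(3))
cols(c,im,"blue",24)
```

```text
36.35 [568.55549722 189.67348923 168.66321725] 26.307321357018676 [[-0.998  0.07  -0.002]
 [ 0.07   0.998 -0.001]
 [ 0.001 -0.001 -1.   ]]
blue px [285. 199.] mid [569.8 191.1  24. ] len 52.5 yaw -3.9 area 820.0
blue px [235. 198.] mid [566.4 151.7  24. ] len 52.4 yaw -3.6 area 823.0
blue px [185. 198.] mid [563.6 111.4  24. ] len 52.5 yaw -2.8 area 848.5
blue px [382. 196.] mid [572.5 267.8  24. ] len 52.9 yaw -3.8 area 848.5
blue px [436. 195.] mid [575.  310.9  24. ] len 52.4 yaw -4.3 area 893.5
blue px [ 7. 58.] mid [451.6  -0.9  24. ] len 10.9 yaw -5.8 area 169.0
```

View pics/w19.png

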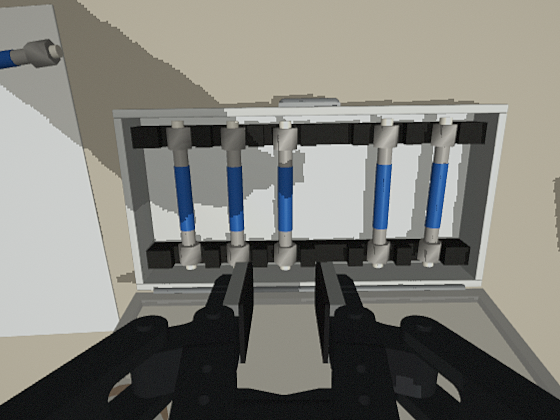

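Request:
carry_out(
  commands=[
    [[40,20.3,-45.5,0,0],[40,20.3,-45.5,0,0],[40,20.3,-45.5,0,0],[40,20.3,-45.5,0,0],[40,20.3,-45.5,0,10],[40,0,0,0,10],[40,0,0,0,10],[40,0,0,0,10],[40,0,0,0,10],[40,0,0,0,10],[40,0,0,0,10],[40,0,0,0,10]],
  ],
)

```text
t: 37.85
tool_pos: [450.9, -29.7, 168.3]
tool_rot: [[-0.099, 0.995, -0.003], [0.995, 0.099, 0.0], [0.001, -0.003, -1.0]]
wrist_force: [-0.5, -0.1, 0.4]
width: 40.2
```

Request:
carry_out(
  commands=[
    [[40,0,0,0,3],[40,0,0,0,0],[40,0,0,0,0]],
  ],
)

```text
t: 38.22
tool_pos: [451.5, -29.5, 169.1]
tool_rot: [[-0.054, 0.999, -0.002], [0.999, 0.054, 0.0], [0.0, -0.002, -1.0]]
wrist_force: [0.4, -0.3, 1.0]
width: 40.2
```

Run:
```python
from h import *
c,im=look("wrist","w20.png");s=get_state();print(s["t"],s["tool_pos"],s["width"],s["tool_rot"].round(3))
cols(c,im,"blue",11)
```

```text
38.275 [451.63189253 -29.53662333 169.2258649 ] 39.857909913535615 [[-0.053  0.999 -0.001]
 [ 0.999  0.053  0.   ]
 [ 0.    -0.001 -1.   ]]
blue px [283. 196.] mid [451.  -30.7  11. ] len 52.8 yaw -85.5 area 750.5
blue px [457.  12.] mid [569.4 113.9  11. ] len 56.6 yaw -3.0 area 1288.0
```

Request:
carry_out(
  commands=[
    [[40,-1.2,-0.6,50,-1.3],[40,0,0,50,0],[40,0,0,50,0],[40,0,0,13,0],[40,0,0,0,0],[40,0,0,0,0],[0,0,0,0,0],[0,0,0,0,0],[0,0,0,0,0],[0,0,0,0,0]],
  ],
)

```text
t: 39.52
tool_pos: [452.1, -30.9, 8.0]
tool_rot: [[-0.075, 0.997, 0.002], [0.997, 0.075, -0.001], [-0.001, 0.002, -1.0]]
wrist_force: [-0.9, -0.6, 11.1]
width: 8.0
```

Request:
carry_out(
  commands=[
    [[0,0,0,-20,0],[0,0,0,-50,0],[0,0,0,-50,0],[0,0,0,-30,0],[0,0,0,0,0]],
  ],
)

```text
t: 40.15
tool_pos: [452.7, -30.9, 159.2]
tool_rot: [[-0.074, 0.997, 0.005], [0.997, 0.074, -0.001], [-0.001, 0.005, -1.0]]
wrist_force: [-0.0, -0.4, -1.5]
width: 7.8
```

Run:
```python
from h import *
c,im=look("wrist","w21.png");s=get_state();print(s["t"],s["tool_pos"],s["width"],s["tool_rot"].round(3))
```

```text
40.2 [451.74180024 -31.03919335 157.67917973] 8.322275788068508 [[-0.074  0.997  0.003]
 [ 0.997  0.074 -0.001]
 [-0.001  0.002 -1.   ]]
```

View pics/w21.png

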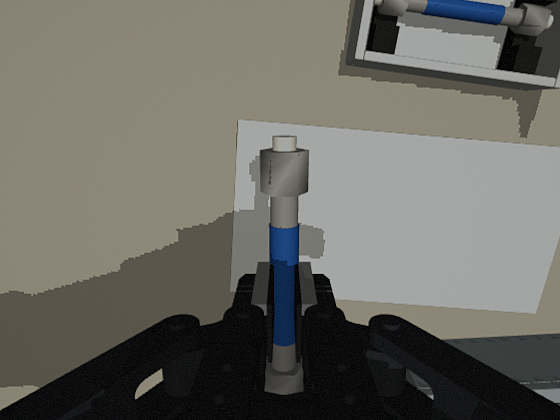

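Request:
carry_out(
  commands=[
    [[0,50.3,27.6,0,0],[0,50.3,27.6,0,0],[0,50.3,27.6,0,0],[0,50.3,27.6,0,0],[0,50.3,27.6,0,-10],[0,0,0,0,-10],[0,0,0,0,-10],[0,0,0,0,-10],[0,0,0,0,-10],[0,0,0,0,-10],[0,0,0,0,-10],[0,0,0,0,-10]],
  ],
)

```text
t: 41.7
tool_pos: [569.4, 230.0, 154.7]
tool_rot: [[-0.996, 0.093, -0.003], [0.093, 0.996, -0.001], [0.003, -0.001, -1.0]]
wrist_force: [-0.3, 1.0, -1.9]
width: 8.0
```

Request:
carry_out(
  commands=[
    [[0,0,0,20,-1.7],[0,0,0,30,0],[0,0,0,0,0],[0,0,0,0,0]],
  ],
)

```text
t: 42.2
tool_pos: [569.9, 230.7, 106.5]
tool_rot: [[-0.998, 0.071, -0.001], [0.071, 0.998, 0.0], [0.001, 0.0, -1.0]]
wrist_force: [0.6, 0.4, -0.5]
width: 8.3
```

Run:
```python
from h import *
c,im=look("wrist","w22.png");s=get_state();print(s["t"],s["tool_pos"],s["width"],s["tool_rot"].round(3))
cols(c,im,"blue",24)
```

```text
42.25 [570.29611105 230.93476783 107.14313226] 8.12183861676756 [[-0.998  0.07   0.   ]
 [ 0.07   0.998  0.001]
 [-0.     0.001 -1.   ]]
blue px [284. 284.] mid [615.  228.1  24. ] len 89.2 yaw -4.0 area 2596.5
blue px [221. 226.] mid [569.7 191.3  24. ] len 53.8 yaw -3.5 area 1317.0
blue px [159. 226.] mid [566.8 151.7  24. ] len 53.2 yaw -4.2 area 1389.0
blue px [ 95. 225.] mid [563.6 111.7  24. ] len 53.1 yaw -2.4 area 1485.5
blue px [342. 223.] mid [573.2 268.1  24. ] len 53.4 yaw -3.0 area 1321.5
blue px [410. 221.] mid [575.1 310.9  24. ] len 53.3 yaw -4.6 area 1396.0
```

View pics/w22.png

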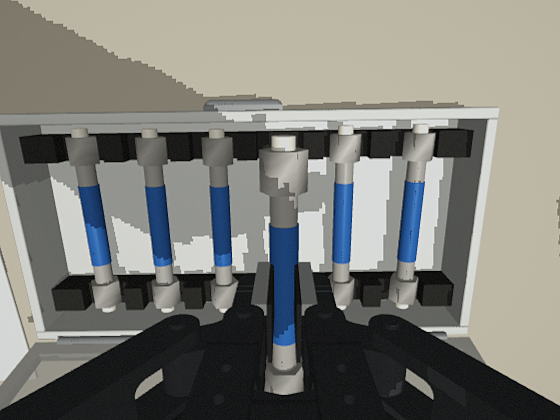

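Request:
carry_out(
  commands=[
    [[0,-1,-0.5,40,0],[0,0,0,30,0],[0,0,0,13,0],[0,0,0,0,0],[0,0,0,3,0],[0,0,0,1,0],[0,0,0,0,0]],
  ],
)

```text
t: 43.12
tool_pos: [571.8, 230.3, 21.1]
tool_rot: [[-0.998, 0.07, 0.002], [0.07, 0.998, 0.001], [-0.002, 0.001, -1.0]]
wrist_force: [-0.4, -0.7, 6.4]
width: 8.1
```

Request:
carry_out(
  commands=[
    [[26,0,0,0,0],[26,0,0,0,0],[26,0,0,0,0],[26,0,0,-30,0],[26,0,0,-60,0],[26,0,0,-60,0],[26,0,0,-40,0],[26,0,0,0,0],[26,0,0,0,0]],
  ],
)

```text
t: 44.25
tool_pos: [570.9, 229.3, 209.0]
tool_rot: [[-0.998, 0.07, -0.001], [0.07, 0.998, -0.001], [0.001, -0.001, -1.0]]
wrist_force: [-0.3, -0.5, -1.2]
width: 25.7
```

Run:
```python
from h import *
c,im=look("wrist","w23.png");s=get_state();print(s["t"],s["tool_pos"],s["width"],s["tool_rot"].round(3))
cols(c,im,"blue",24)
look("side","s23.png")
```

```text
44.3 [570.65597715 229.16688545 208.40011218] 26.02377266412897 [[-0.998  0.07  -0.002]
 [ 0.07   0.998 -0.001]
 [ 0.002 -0.001 -1.   ]]
blue px [285. 188.] mid [571.8 230.6  24. ] len 52.3 yaw -3.9 area 663.0
blue px [241. 189.] mid [569.2 191.1  24. ] len 52.3 yaw -3.8 area 626.0
blue px [197. 189.] mid [566.6 152.   24. ] len 52.1 yaw -3.4 area 649.5
blue px [152. 189.] mid [563.6 111.5  24. ] len 52.3 yaw -2.7 area 672.0
blue px [327. 187.] mid [573.  268.3  24. ] len 51.3 yaw -2.1 area 636.5
blue px [375. 186.] mid [574.9 311.   24. ] len 51.9 yaw -4.7 area 652.5
```

View pics/w23.png

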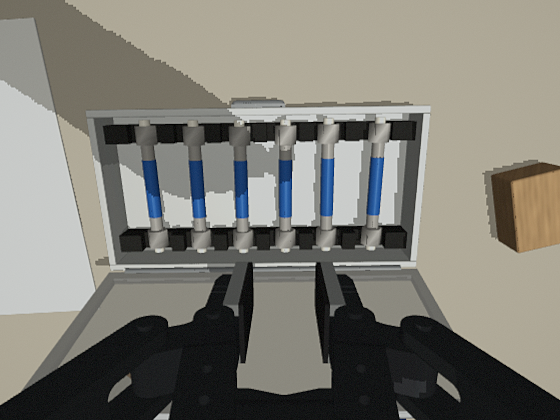

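View pics/s23.png

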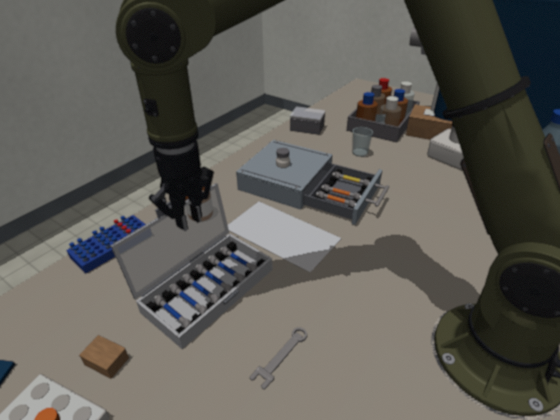

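Request:
carry_out(
  commands=[
    [[28,13.4,-49.7,0,0],[28,13.4,-49.7,0,0],[28,13.4,-49.7,0,0],[28,13.4,-49.7,0,0],[28,13.4,-49.7,0,0],[28,13.4,-49.7,0,0],[28,13.4,-49.7,0,0],[28,13.4,-49.7,0,0],[28,13.4,-49.7,0,0],[28,13.4,-49.7,0,0],[28,13.4,-49.7,0,8],[28,0,0,0,10]],
  ],
)

```text
t: 45.85
tool_pos: [383.0, -309.5, 207.8]
tool_rot: [[-0.922, 0.387, -0.003], [0.387, 0.922, 0.002], [0.003, 0.0, -1.0]]
wrist_force: [0.3, 1.4, -0.0]
width: 28.2
```

Request:
carry_out(
  commands=[
    [[28,0,0,0,10],[28,0,0,0,10],[28,0,0,0,10],[28,0,0,40,10],[28,0,0,40,10],[28,0,0,40,10],[28,0,0,0,0],[28,0,0,0,0]],
  ],
)

```text
t: 46.85
tool_pos: [386.4, -305.1, 90.3]
tool_rot: [[-0.144, 0.99, 0.0], [0.99, 0.144, 0.0], [0.0, 0.0, -1.0]]
wrist_force: [0.8, -0.2, 0.3]
width: 28.1
```

Run:
```python
from h import *
c,im=look("wrist","w24.png");s=get_state();print(s["t"],s["tool_pos"],s["width"],s["tool_rot"].round(3))
```

```text
46.9 [ 386.681089   -305.47938045   90.80254655] 27.84147112193227 [[-0.143  0.99   0.001]
 [ 0.99   0.143 -0.001]
 [-0.001  0.001 -1.   ]]
```

View pics/w24.png

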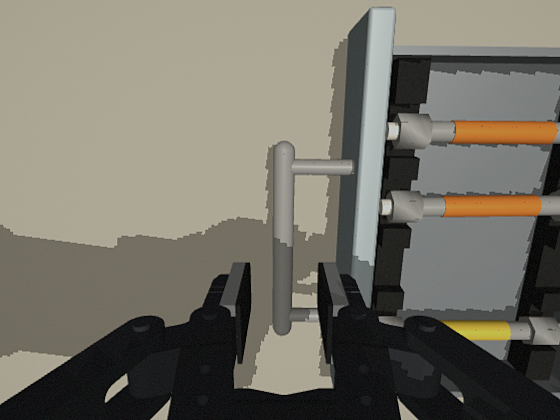

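Request:
carry_out(
  commands=[
    [[28,0,0,32,0],[28,0,0,32,0],[28,0,0,0,0],[0,0,0,0,0],[0,0,0,0,0],[0,0,0,0,0],[0,0,0,0,0]],
  ],
  newtons=40,
)

```text
t: 47.78
tool_pos: [386.7, -305.8, 27.3]
tool_rot: [[-0.139, 0.99, 0.002], [0.99, 0.139, -0.002], [-0.002, 0.002, -1.0]]
wrist_force: [-0.3, 0.4, 8.0]
width: 9.3
```

Request:
carry_out(
  commands=[
    [[0,0,8,0,0],[0,0,14,0,0],[0,0,15,0,0],[0,0,15,0,0],[0,0,15,0,0],[0,0,15,0,0],[0,0,15,0,0],[0,0,15,0,0],[0,0,14,0,0],[0,0,12,0,0],[0,0,10,0,0],[0,0,0,0,0]],
  ],
)

```text
t: 49.28
tool_pos: [534.7, -286.1, 27.3]
tool_rot: [[-0.139, 0.99, 0.004], [0.99, 0.139, -0.002], [-0.003, 0.004, -1.0]]
wrist_force: [0.8, -3.7, 6.9]
width: 9.2
```

Request:
carry_out(
  commands=[
    [[0,0,3,0,0],[0,0,2,0,0],[0,0,0,0,0],[0,0,0,0,0]],
  ],
)

```text
t: 49.78
tool_pos: [537.7, -285.6, 27.3]
tool_rot: [[-0.138, 0.99, 0.002], [0.99, 0.138, -0.002], [-0.003, 0.001, -1.0]]
wrist_force: [-1.6, -3.6, 7.9]
width: 9.4
```

Request:
carry_out(
  commands=[
    [[0,0,2,0,0],[0,0,2,0,0],[0,0,0,0,0],[0,0,0,0,0]],
  ],
)

```text
t: 50.28
tool_pos: [537.7, -285.6, 27.2]
tool_rot: [[-0.137, 0.991, -0.006], [0.991, 0.137, -0.003], [-0.002, -0.006, -1.0]]
wrist_force: [-10.6, -2.9, 17.7]
width: 9.2
```

Request:
carry_out(
  commands=[
    [[28,0,0,0,0],[28,0,-2,0,0],[28,0,0,0,0],[28,0,0,-40,0],[28,0,0,-60,0],[28,0,0,-60,0],[28,40,-10,-20,0],[28,0,0,0,0],[28,0,0,0,0]],
  ],
)

```text
t: 51.4
tool_pos: [523.8, -245.7, 205.5]
tool_rot: [[-0.139, 0.99, -0.0], [0.99, 0.139, -0.0], [-0.0, -0.0, -1.0]]
wrist_force: [-0.4, -0.2, -0.3]
width: 27.9
```

Run:
```python
from h import *
c,im=look("wrist","w25.png");s=get_state();print(s["t"],s["tool_pos"],s["width"],s["tool_rot"].round(3))
look("scene","c25.png")
```

```text
51.45 [ 523.66674695 -246.12094334  204.97514978] 27.873300245034073 [[-0.139  0.99  -0.001]
 [ 0.99   0.139 -0.   ]
 [ 0.    -0.001 -1.   ]]
```

View pics/w25.png

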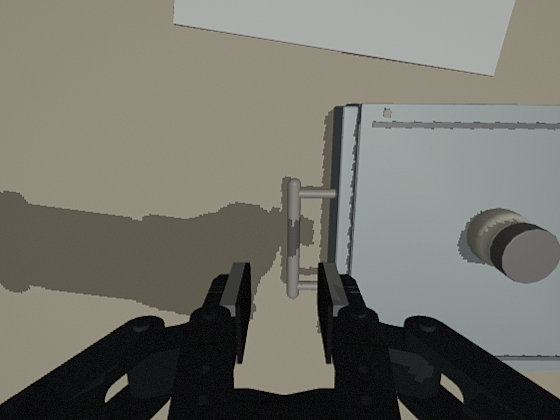

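Run:
```python
from h import *
c=calibration("wrist")
P=onz(c,294,181,47);Q=onz(c,293,296,47);print((P+Q)/2,np.linalg.norm(P-Q))
M=(P+Q)/2; 
A=onz(c,362,105,68);B=onz(c,352,300,68);print(A,B)
n=np.array([.99,.139]);print("x_l handle",M[:2]@n,"cab edge",A[:2]@n,B[:2]@n)
print("before", np.array([538.2,-283.2])@n, np.array([568.1,-165.2])@n,np.array([602,-390.4])@n)
```

```text
[ 537.31403275 -284.78806724   47.        ] 104.91049625973424
[ 569.20153376 -167.08291032   68.        ] [ 591.88485845 -322.18169755   68.        ]
x_l handle 492.35535107790975 cab edge 540.284993884081 541.1827539103692
before 493.4532 539.4562 541.7144000000001
```

Request:
carry_out(
  commands=[
    [[0,-40.6,-27,0,0],[0,0,0,50,0],[0,0,0,50,0],[0,0,0,50,0],[0,0,0,20,0],[0,0,0,0,0],[0,0,4,0,0],[0,0,4,0,0],[0,0,3,0,0],[0,0,2,0,0],[0,0,2,0,0],[0,0,0,0,0]],
  ],
)

```text
t: 53.0
tool_pos: [517.9, -287.3, 35.8]
tool_rot: [[-0.139, 0.99, 0.0], [0.99, 0.139, -0.0], [-0.0, 0.0, -1.0]]
wrist_force: [0.4, 0.1, 0.0]
width: -0.4
```

Request:
carry_out(
  commands=[
    [[0,0,2,0,0],[0,0,2,0,0],[0,0,2,0,0],[0,0,0,0,0],[0,0,0,0,0]],
  ],
)

```text
t: 53.62
tool_pos: [519.5, -287.2, 35.4]
tool_rot: [[-0.138, 0.99, -0.008], [0.99, 0.138, -0.0], [0.001, -0.008, -1.0]]
wrist_force: [-10.9, 0.1, 8.1]
width: -0.1
```

Request:
carry_out(
  commands=[
    [[0,0,-10,0,0],[0,0,-20,-20,0],[0,0,0,-60,0],[0,0,0,-60,0],[0,0,0,-60,0],[0,0,0,-60,0],[0,0,0,-40,0],[0,0,0,0,0]],
  ],
)

```text
t: 54.62
tool_pos: [495.6, -290.8, 339.3]
tool_rot: [[-0.139, 0.99, 0.006], [0.99, 0.139, -0.003], [-0.004, 0.006, -1.0]]
wrist_force: [-0.1, 0.0, -1.2]
width: 0.2
```

Run:
```python
from h import *
s=get_state();print(s["t"],s["tool_pos"])
c,im=look("scene","c26.png")
cv2.imwrite("pics/c26z.png",cv2.resize(im[110:310,190:430],None,fx=3,fy=3,interpolation=cv2.INTER_CUBIC))
c,im=look("side","s26.png")
cv2.imwrite("pics/s26z.png",cv2.resize(im[170:350,90:330],None,fx=3,fy=3,interpolation=cv2.INTER_CUBIC))
```

```text
54.625 [ 495.56650121 -290.79911065  339.28689826]
```

View pics/c26z.png

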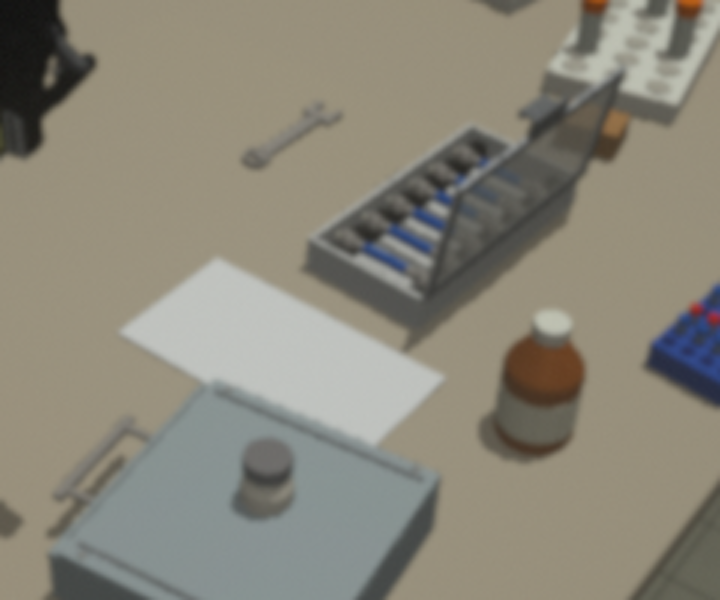

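View pics/s26z.png

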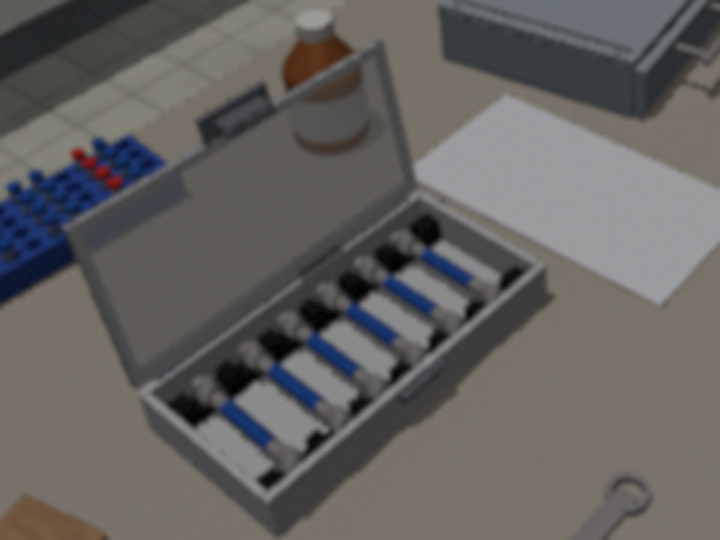

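Run:
```python
from h import *
cs,cc=calibration("side"),calibration("scene")
for a,b in (((114,246),(397.3,133.3)),((217.3,184),(343.3,173.3))):
    p,r=tri([ray(cs,*a),ray(cc,*b)]);print(p.round(1),np.round(r,1))
# hinge ends
for a,b in (((90+140/3,170+385/3),None),((90+415/3,170+190/3),None)):
    print(onz(cs,*a,42).round(1))
```

```text
[674.  340.  178.8] [1.4 1.4]
[658.2  65.9 180. ] [2.4 2.4]
[649.2 340.8  42. ]
[631.7  70.2  42. ]
```

Request:
carry_out(
  commands=[
    [[0,45.6,28.2,5,0],[0,45.6,28.2,5,0],[0,45.6,28.2,5,0],[0,45.6,28.2,5,0],[0,45.6,28.2,5,0],[0,45.6,28.2,5,0],[0,45.6,28.2,5,0],[0,45.6,28.2,5,0],[0,45.6,28.2,5,0],[0,45.6,28.2,5,0],[0,0,0,0,-9],[0,0,0,0,-9]],
  ],
)

```text
t: 56.22
tool_pos: [709.2, 201.4, 282.6]
tool_rot: [[-0.445, 0.895, -0.004], [0.895, 0.445, -0.001], [0.001, -0.004, -1.0]]
wrist_force: [-0.5, 0.2, 0.1]
width: 0.3
```

Request:
carry_out(
  commands=[
    [[0,0,0,0,-10],[0,0,0,0,-10],[0,0,0,0,-10],[0,0,0,0,-10],[0,0,0,0,-10],[0,0,0,0,-10],[0,0,0,0,0]],
  ],
)

```text
t: 57.1
tool_pos: [709.5, 200.0, 283.5]
tool_rot: [[-0.998, 0.07, -0.003], [0.07, 0.998, -0.0], [0.003, -0.001, -1.0]]
wrist_force: [-0.2, -0.6, 0.4]
width: 0.1
```

Run:
```python
from h import *
s=get_state();print(s["t"],s["tool_pos"],s["tool_rot"].round(3))
c,im=look("side","s27.png")
cv2.imwrite("pics/s27z.png",cv2.resize(im[100:350,50:330],None,fx=2,fy=2,interpolation=cv2.INTER_CUBIC))
```

```text
57.1 [709.45756184 199.96249675 283.54232784] [[-0.998  0.07  -0.003]
 [ 0.07   0.998 -0.   ]
 [ 0.003 -0.001 -1.   ]]
```

View pics/s27z.png

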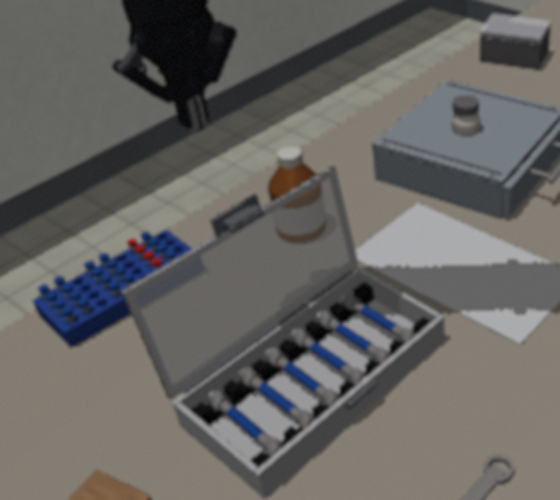

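Request:
carry_out(
  commands=[
    [[0,0,0,60,0],[0,0,0,63,0],[0,0,0,0,0],[0,15,0,0,0],[0,15,0,0,0],[0,11,0,0,0],[0,10,0,0,0],[0,10,0,0,0],[0,11,0,0,0],[0,0,0,0,0]],
  ],
)

```text
out of range: a shift must lie within [-62.5, 62.5]
```

Run:
```python
from h import *
s=get_state();print(s["t"],s["tool_pos"],s["wrist_force"])
c,im=look("side","s28.png")
cv2.imwrite("pics/s28z.png",cv2.resize(im[100:350,50:330],None,fx=2,fy=2,interpolation=cv2.INTER_CUBIC))
```

```text
57.15 [709.50538309 200.02090581 283.95830034] [ 1.58188275 -0.54011553 -0.39187587]
```

View pics/s28z.png

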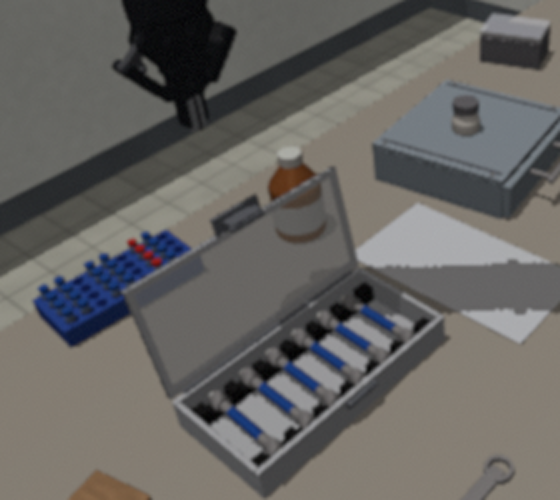

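Request:
carry_out(
  commands=[
    [[0,0,0,62,0],[0,0,0,62,0],[0,0,0,0,0],[0,15,0,0,0],[0,15,0,0,0],[0,11,0,0,0],[0,10,0,0,0],[0,10,0,0,0],[0,11,0,0,0],[0,0,0,0,0]],
  ],
)

```text
t: 58.45
tool_pos: [637.4, 205.6, 162.9]
tool_rot: [[-0.998, 0.069, 0.001], [0.069, 0.998, 0.0], [-0.001, 0.0, -1.0]]
wrist_force: [-0.1, -0.9, 0.5]
width: -0.0
```

Run:
```python
from h import *
s=get_state();print(s["t"],s["tool_pos"],s["wrist_force"])
c,im=look("side","s29.png")
cv2.imwrite("pics/s29z.png",cv2.resize(im[100:350,50:330],None,fx=2,fy=2,interpolation=cv2.INTER_CUBIC))
```

```text
58.45 [637.44476804 205.60787597 162.86353711] [-0.10254261 -0.90657928  0.52849868]
```

View pics/s29z.png

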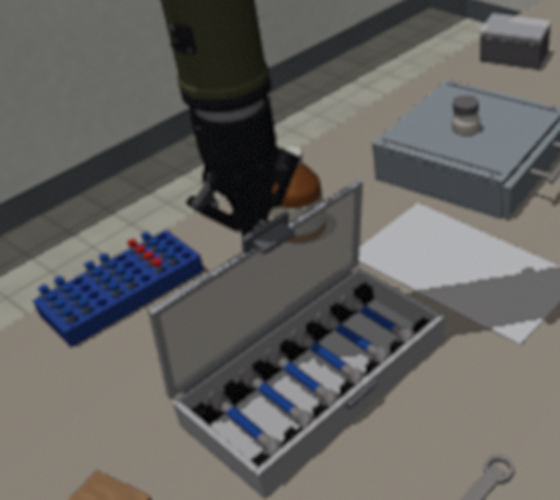

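Request:
carry_out(
  commands=[
    [[0,10,0,2,0],[0,10,0,3,0],[0,10,0,4,0],[0,10,0,4,0],[0,9,0,5,0],[0,9,0,6,0],[0,8,0,7,0],[0,7,0,7,0],[0,7,0,8,0],[0,6,0,9,0],[0,5,0,9,0],[0,0,0,0,0]],
  ],
)

```text
t: 60.0
tool_pos: [546.4, 211.4, 96.9]
tool_rot: [[-0.998, 0.069, -0.001], [0.069, 0.998, -0.001], [0.001, -0.001, -1.0]]
wrist_force: [0.5, -1.1, 0.2]
width: -0.1
```

Run:
```python
from h import *
s=get_state();print(s["t"],s["tool_pos"],s["wrist_force"])
c,im=look("side","s30.png")
cv2.imwrite("pics/s30z.png",cv2.resize(im[100:350,50:330],None,fx=2,fy=2,interpolation=cv2.INTER_CUBIC))
```

```text
60.0 [546.39070199 211.38400769  96.85194945] [ 0.45520576 -1.12887832  0.15066216]
```

View pics/s30z.png

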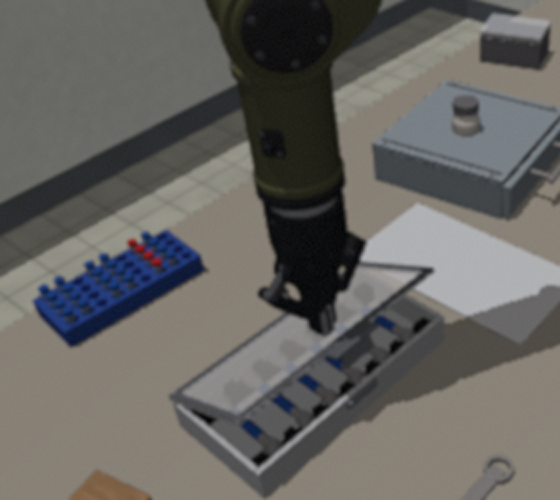

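Request:
carry_out(
  commands=[
    [[0,4,0,8,0],[0,4,0,10,0],[0,4,0,10,0],[0,4,0,6,0],[0,4,0,3,0],[0,0,0,0,0]],
  ],
)

```text
t: 60.8
tool_pos: [526.6, 213.0, 60.6]
tool_rot: [[-0.998, 0.069, -0.001], [0.069, 0.998, -0.0], [0.001, -0.0, -1.0]]
wrist_force: [-0.7, -0.2, 0.5]
width: 0.4
```

Run:
```python
from h import *
s=get_state();print(s["t"],s["tool_pos"],s["wrist_force"])
c,im=look("side","s31.png")
cv2.imwrite("pics/s31z.png",cv2.resize(im[150:350,100:330],None,fx=3,fy=3,interpolation=cv2.INTER_CUBIC))
```

```text
60.8 [526.64035991 212.95915258  60.59989641] [-0.65890043 -0.18883326  0.50017051]
```

View pics/s31z.png

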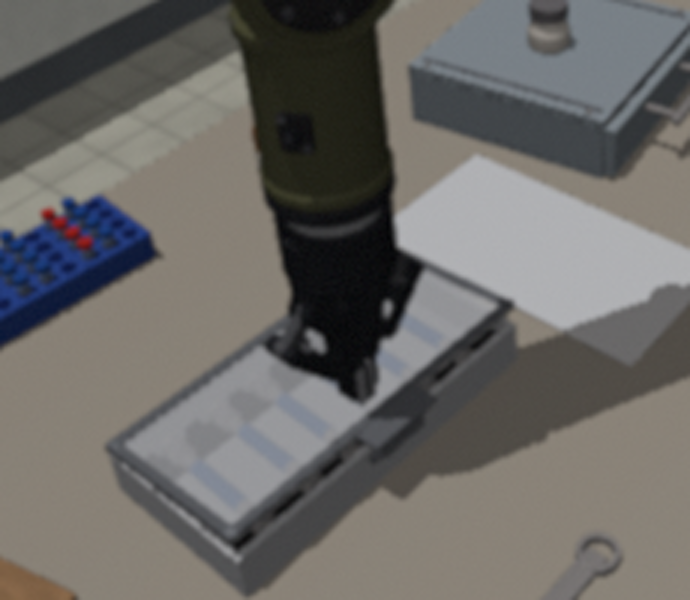

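Request:
carry_out(
  commands=[
    [[0,12,0,-2,0],[0,0,0,3,0],[0,0,0,3,0],[0,0,0,2,0],[0,0,0,2,0],[0,0,0,0,0]],
  ],
)

```text
t: 61.6
tool_pos: [515.2, 213.7, 52.9]
tool_rot: [[-0.998, 0.07, -0.0], [0.07, 0.998, -0.0], [0.0, -0.0, -1.0]]
wrist_force: [-1.2, -0.3, 3.0]
width: 0.2
```

Request:
carry_out(
  commands=[
    [[0,0,0,2,0],[0,0,0,2,0],[0,0,0,2,0],[0,0,0,0,0],[0,0,0,0,0]],
  ],
)

```text
t: 62.22
tool_pos: [515.4, 213.8, 47.0]
tool_rot: [[-0.998, 0.07, 0.0], [0.07, 0.998, -0.0], [-0.0, -0.0, -1.0]]
wrist_force: [-1.7, -1.6, 7.5]
width: 0.2
```

Request:
carry_out(
  commands=[
    [[0,0,0,2,0],[0,0,0,2,0],[0,0,0,0,0],[0,0,0,0,0]],
  ],
)

```text
t: 62.72
tool_pos: [515.5, 213.9, 46.3]
tool_rot: [[-0.998, 0.07, 0.003], [0.07, 0.998, -0.002], [-0.003, -0.001, -1.0]]
wrist_force: [-10.9, -6.9, 42.9]
width: -0.2
```

Request:
carry_out(
  commands=[
    [[0,0,0,-6,0],[0,0,0,-40,0],[0,0,0,-60,0],[0,0,0,-60,0],[0,-20,-20,-60,0],[0,-30,-30,0,0],[0,0,0,0,0],[0,0,0,0,0]],
  ],
)

```text
t: 63.72
tool_pos: [560.2, 161.6, 264.6]
tool_rot: [[-0.998, 0.07, -0.001], [0.07, 0.998, 0.0], [0.001, 0.0, -1.0]]
wrist_force: [-1.2, 0.2, -0.4]
width: -0.1
```

Run:
```python
from h import *
s=get_state();print(s["t"],s["tool_pos"],s["wrist_force"])
c,im=look("wrist","w32.png")
c,im=look("side","s32.png")
cv2.imwrite("pics/s32z.png",cv2.resize(im[150:350,100:330],None,fx=3,fy=3,interpolation=cv2.INTER_CUBIC))
look("scene","c32.png")
```

```text
63.725 [560.243533   161.62449765 264.56501637] [-1.21612095  0.23962116 -0.36298918]
```

View pics/s32z.png

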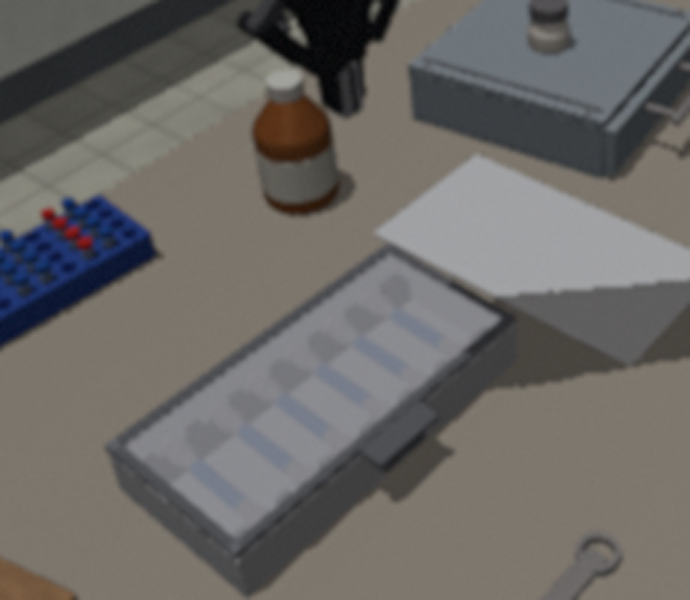

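View pics/w32.png

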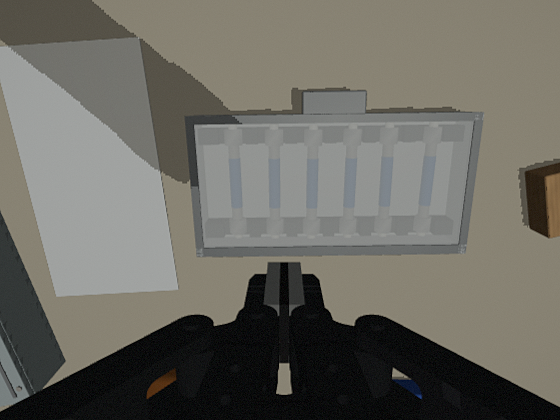

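View pics/c32.png

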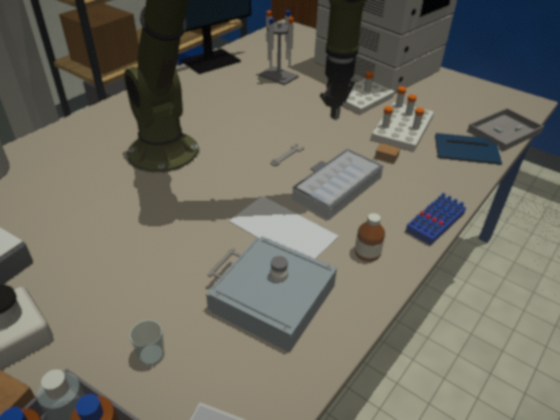

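Run:
```python
from bench import *
print(job_done())
```

```text
the job is handed in; nothing more can be done
None
```

I did every step in the order asked and handed the job in at about 64 s of the 210 s allowed.

- **Swap:** I pulled the drawer out about 153 mm and put the case's orange column in the drawer's empty bay. The drawer's blue column went into the bay this freed in the case. The yellow and the other orange column stayed in the drawer.
- **Mat:** All three blue columns from the mat went into the case. One had been knocked a few centimetres aside during the run, so I measured it again before picking it up.
- **Case:** Before closing the lid, the wrist camera showed six blue columns, one in each bay, about 40 mm apart.
- **Drawer:** I pushed it in until it stopped at about 11 N, then pushed it again from the front of the handle. Between the two pushes, the camera put the handle about 1 mm short of its original position, which is within measuring error. The second push met a firm stop. I did not measure the handle again after it.
- **Lid:** I swung it down and pressed near the catch. It gave way with only 3 to 7.5 N showing at my readings, so I never saw the 12 to 15 N snap. I pressed on to a firm stop of about 43 N on the fingertips, at the shut height to within 2 mm. The last images show it lying flat and closed.
- **Bystanders:** In the last images, the wrench, bottle, beaker, jar and carton look to be where they started.

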